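# Load a busbar sample under the spring clip of a contact-resistance test fixture

## Robot

A 7-joint arm with a two-finger parallel gripper is mounted at the origin on the work surface. World frame = base frame: x ahead of the robot, y to its left, z up, the work surface at z = 0. Lengths are in mm, angles in rad, forces in N, time in s.
With the tool pointing down it reaches from about 400 to 875 mm from the base axis. Payload 4.4 kg.
Tool frame: the origin (TCP) lies at the very end of the fingers, on their centre line; the grasp point (between the pads) lies 19 mm behind it; y points along the fingers, z is the direction in which the jaws open and shut, and the axes are right-handed (so a half turn about y gives the same grasp; the last joint's range is limited). The gripper opens to 85 mm and grips with 20 to 120 N. Pads are 22 mm wide; open, the fingers measure 114 mm over their backs; the gripper's body (76 mm by 85 mm) begins 54 mm behind the grasp point. The pads swing forward as they close: fully open they stand 13 mm farther back than shut.
Start: joints at [1.171, 0.628, 0.038, 1.517, -0.027, 0.996, -0.02], TCP at [212.991, -614.128, 231.313] pointing down, gripper open.
Joint ranges: [-3.06, 3.06], [-0.37, 2.12], [-1.25, 1.32], [0.18, 2.47], [-1.1, 4.24], [0.23, 1.98], [-2.94, 2.94]. Speed limits (rad/s): [2.57, 2.57, 3.14, 3.14, 3.14, 3.14, 3.14].

## Interface

Orientations are given as [roll, pitch, yaw] about the fixed x, y, z axes, in that order (R = Rz(yaw) Ry(pitch) Rx(roll)).
In Python, from cell import ctrl, imaging, finish_job gives the robot as it stands.
- The arm moves only by the shell command python3 -m inch 'ROWS'. ROWS is JSON, one flat list of numbers, 7 for each row, row after row: the opening, from 0 (shut) to 1 (fully open), then the shift along the tool's x, y, z in cm, then the turn, a rotation vector about the tool's x, y, z in degrees. A call has 1 to 12 rows; each row is the pose to reach, as a shift and turn from the pose commanded when the call began, along the tool's axes at that moment; what a row does not reach only later rows make up. A row lasts 1/10 s, in which the tool goes at most 50 mm and 8.59 degrees, less where a joint would pass 70% of its speed; a pose out of reach is approached as far as the arm can. A call with a gripper value outside its range is refused whole. The fingers move at their own pace and stop on an object; the grip force is fixed at half the most. Time passes only in rows, so rows that repeat a pose let the fingers close. It gives the time, the measured TCP pose, the force and the opening at its end, in the units of the state.
- ctrl.read_state(): the state, without advancing time (a new reading comes with each control period).
- imaging.get_image(name): name is "scene" or "side" or "wrist"; returns a dict with "img" (400x640x3 uint8, red, green, blue), "fx", "fy", "cx", "cy" (pixels), "R" (3x3) and "t" (3): a world point X has camera coordinates R X + t. Camera axes: x right, y down, z forward; pixel columns grow to the right and rows downward; lengths in mm; the calibration is good to about 2 mm. A picture is of the moment at which its call begins. There is no depth.
- finish_job(): hands the job in, once; it reports no verdict.
The state is a dict: "clock": time; "qpos": joint angles; "qd": joint speeds; "tau": joint torques, N m; "eef_pos": TCP position; "tool_rot": TCP orientation; "force": force on the tool from outside, world axes, zero at the start; "torque": the same for the moment, N m; "width": finger opening in mm.
Only numpy, scipy, OpenCV 4.12 (cv2) and the standard library are available. Lean on these libraries where they do the work, as an engineer would, in place of code of your own. Each camera call takes 0.05 s, during which the arm holds its last target.

## Task

Lift the fixture's spring clip by its red knob until it stays up by itself, lay the copper bar in the channel and slide it under the bridge, gently, until you feel it press lightly against the end stop. Then bring the clip down under control, never letting it snap or forcing it hard onto the copper, so that it holds the bar fully home, and let go. Leave the other things where they are.

Things in the scene. Friction and masses are not known exactly. Their poses are not given: they have to be found in the camera images.
- fixture: Grey base plate 240 x 120 mm, fixed to the table at a varying place and yaw. Origin: centre of its underside; z up; x = direction in which the bar is slid in. Its top (the bed) is 20 mm above the origin. The clip is hinged at x 60, z 50 mm, axis along y.
- channel (a point): Start of the straight channel: middle of the bed at x -50, y 0, z 20 mm of the fixture, same axes. Two white rails, 6 mm high and 10 mm wide, leave a channel 33 mm wide from here to 100 mm ahead; the 28 mm before it flare out to a mouth of about 40 mm. The bed reaches 70 mm back from here.
- bridge (a point): Aluminium bridge over the channel: middle of its underside, x 60, y 0, z 29 mm of the fixture, same axes: 9 mm free height over the bed, 20 mm long along x. Its posts stand at y +-19 to +-28 mm, top 54 mm above the table. The raised clip's foot overhangs the channel at x 30 to 50 mm of the fixture, 90 mm above the table; its knob is at 107 mm.
- clip (a joint): Angle of the spring clip, rad: 0 = down on nothing, 1.75 = fully up, at its limit. Over-centre spring: below 0.9 it is pulled down, above 0.9 it is thrown up to 1.75 and stays. The spring's torque is 0.3 to 0.35 Nm up to 0.5 rad (some 6 N at the knob to lift it) and fades to nil at 0.9. On the 5 mm bar it rests at about 0.07. Let go below 0.9 it snaps shut.
- clip_knob (a point): Centre of the clip's red knob, a cylinder of 14 mm diameter, 28 mm long along the fixture's y; pinch it over its ends from above: the clip turns in the grip about that axis. At clip angle a it lies at x = 60 - 60 cos a + 12 sin a, z = 50 + 60 sin a + 12 cos a (mm, fixture), y 0. Axes: the clip's own. A brass foot under the clip, 42 mm from the hinge, presses on the bar.
- stop: Aluminium block at the far end of the channel, its front at x 103 mm of the fixture, top 42 mm above the table, carrying the end stop: a dark steel nose 26 mm wide on an adjusting screw. The nose's face stands between x 75 and x 95 mm of the fixture, set differently each time and not measured: feel for it (or see it from above). Origin: that of the fixture.
- copper_grip (a point): Grip point on the copper bar's blue handle, 30 mm above the bar's underside. The bar is 150 x 30 x 5 mm, about 0.2 kg; x along it towards its front end, z up. The upright handle block, 24 mm along x, 26 mm across, its top 44 mm above the bar's underside, stands at its rear end; this point is on its centre line, 138 mm behind the bar's front end.
- copper_front (a point): Middle of the copper bar's front end face, 2.5 mm above its underside; same axes as the grip point.
- alu_grip (a point): Same point of an identical bar of silver-grey aluminium lying beside the copper one; leave it.
- mat: Black rubber mat 210 x 170 x 4 mm, fixed, on which both bars lie, 90 mm apart, handles towards the robot. Origin: centre of its underside.
- meter: Grey hand-held meter 150 x 75 x 32 mm on the table; origin: centre of its underside. Leave it.
- tape: Blue tape roll, 90 mm diameter, 20 mm high; origin: centre of its underside. Leave it.
- cleaner: White bottle, 56 mm diameter, 150 mm high; origin: centre of its underside. Leave it.
There are look-alikes about, which are no part of the job. Of the things that look like the part that bears copper_grip, the middle-sized one is meant.

How it is judged (in metres and radians):
On the way, in this order (a step that is already met when the one before it is completed fails the run):
1. the clip is up and stays up with nobody touching it (value of joint clip above 1.5 rad and contact force between the fingers and clip below 0.1 N), for 0.2 s.
2. with the clip still up, the copper bar in the channel is pressed against the end stop with more than 1.5 N (value of joint clip above 1.5 rad and contact force between copper and stop above 1.5 N and y of copper_front in the frame of fixture between -0.004 and 0.004 m and angle between the x axis of copper_front and the x axis of fixture, either way round below 0.05 rad and angle between copper_front's own z axis and vertical below 0.05 rad), for 0.05 s.
At the end, for the whole second after the job is handed in: The copper bar lies flat in the fixture's channel (within 4 mm of the centre line and 0.05 rad), its front end within 2.5 mm of the end stop, and the clip's foot rests on it with more than 3 N (clip angle 0.03 to 0.16 rad); bar at rest, bar and clip released (x of copper_front in the frame of nose_face between -0.0025 and 0.0025 m and y of copper_front in the frame of fixture between -0.004 and 0.004 m and angle between the x axis of copper_front and the x axis of fixture, either way round below 0.05 rad and angle between copper_front's own z axis and vertical below 0.05 rad and contact force between clip and copper above 3 N and value of joint clip between 0.03 and 0.16 rad and linear speed of copper below 0.01 m/s and contact force between the fingers and clip below 0.1 N and contact force between the fingers and copper below 0.1 N); the robot touches nothing.
It fails at once if the clip snaps down (falls faster than 8 rad/s) (velocity of joint clip below -8 rad/s).
It fails at once if the bar is forced against the end stop with more than 22 N (contact force between copper and stop above 22 N).
It fails at once if the clip is forced onto the bar with more than 25 N (contact force between clip and copper above 25 N).
It fails at once if a bystander is moved by more than 30 mm (distance of any of alu_grip, meter, tape, cleaner from where it was at the start of the episode above 0.03 m).
It also fails if it takes over 72 s, if anything falls off the work surface, if the arm or the gripper's body presses on something with over 40 N, if the wrist force passes 120 N, or if a joint passes its speed limit or range.

## Working session

There is one attempt and no reset: what is moved stays moved. The work goes in short steps, Python scripts to look and compute and a shell command to move; the robot and the scene stay as the last step left them, time stands still between calls to the robot, and variables do not carry over. Pictures are saved under pics/ and viewed, and the job is handed in when it is done.

```bash
ls; mkdir -p pics
python3 - <<'E'
from cell import ctrl, imaging
import cv2
print(ctrl.read_state())
for n in ("scene","side","wrist"):
    d=imaging.get_image(n)
    cv2.imwrite(f"pics/a_{n}.png",d["img"][:,:,::-1])
    print(n,d["fx"],d["fy"],d["cx"],d["cy"],d["R"],d["t"])
E
```

```text
pics
{'clock': 0.0, 'qpos': array([ 1.17122396,  0.62933074,  0.03844241,  1.51838729, -0.02698474,
        0.99632518, -0.02001774]), 'qd': array([-1.75154269e-03,  2.65909641e-04,  1.61841884e-03,  5.70673934e-04,
       -5.34973273e-04, -7.13091212e-05, -6.05154710e-04]), 'tau': array([-4.46612275e-04, -5.63393354e+01,  1.22621387e+00, -1.93445224e+01,
        1.10782121e-02,  1.05493769e-02, -1.04824352e-05]), 'eef_pos': array([ 212.75755645, -613.51258792,  230.39292826]), 'tool_rot': array([-1.57272845e+00, -3.84360394e-05, -2.80783048e+00]), 'force': array([ 0.1560233 , -0.26900564,  0.16023784]), 'torque': array([0.01035694, 0.03473274, 0.03060105]), 'width': 85.15334961897717}
scene 363.97340478434506 363.97340478434506 316.51923205020046 201.68307009288907 [[-0.81570966  0.5780888   0.02076285]
 [ 0.32605723  0.48913687 -0.8089696 ]
 [-0.47781213 -0.65311444 -0.5874837 ]] [ 366.41307464 -162.28716423 1348.92371351]
side 470.79311506018206 470.79311506018206 317.1815739061063 197.76551581135203 [[-0.92896499 -0.37007923 -0.00808724]
 [-0.19704953  0.51288823 -0.83553405]
 [ 0.31336165 -0.77458829 -0.54937915]] [ 535.53948046  124.74260596 1377.29697649]
wrist 279.7614568915683 279.7614568915683 318.62168187026697 202.60856474557937 [[ 3.28555887e-01 -9.44484084e-01 -9.19024430e-04]
 [-8.95481742e-01 -3.11818593e-01  3.17618663e-01]
 [-3.00272341e-01 -1.03532512e-01 -9.48218087e-01]] [-649.83415183  -42.22062878  379.83567853]
```

View pics/a_scene.png

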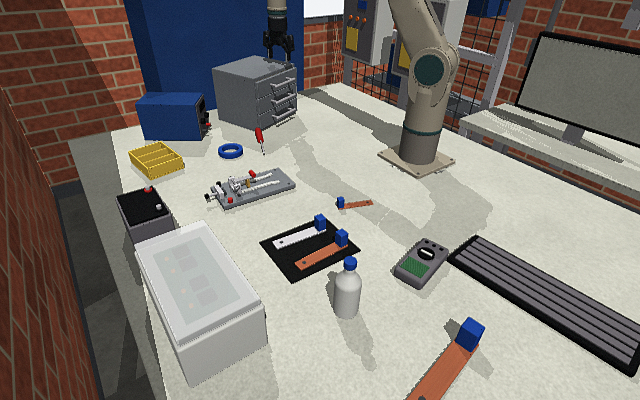

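View pics/a_side.png

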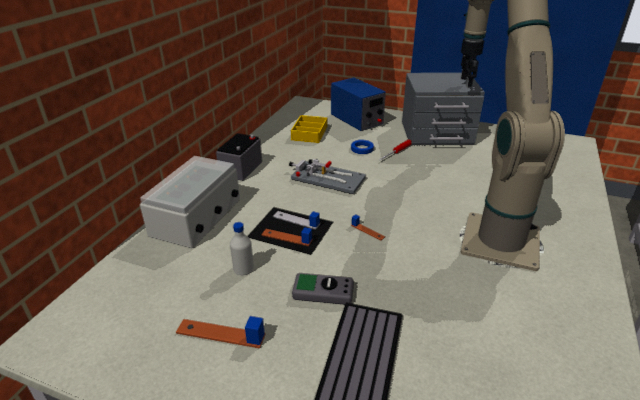

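View pics/a_wrist.png

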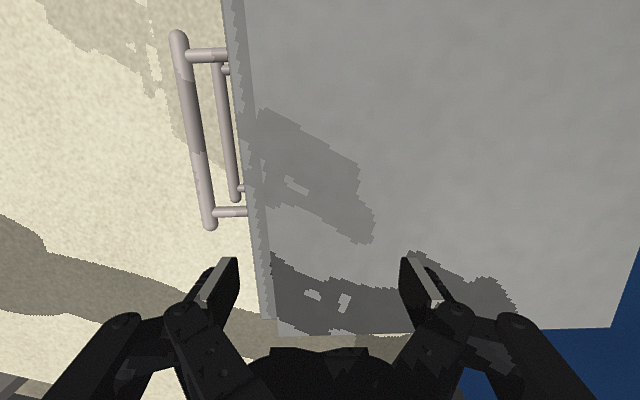

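```bash
cat > h.py <<'E'
import numpy as np, cv2
from cell import ctrl, imaging
def crop(n,x0,y0,w,h,s,out):
    d=imaging.get_image(n); im=d["img"][y0:y0+h,x0:x0+w,::-1]
    cv2.imwrite("pics/"+out,cv2.resize(im,None,fx=s,fy=s,interpolation=cv2.INTER_CUBIC)); return d
def ray(d,u,v):
    R=np.array(d["R"]);t=np.array(d["t"]); c=-R.T@t
    r=R.T@np.array([(u-d["cx"])/d["fx"],(v-d["cy"])/d["fy"],1]); return c,r
def atz(d,u,v,z):
    c,r=ray(d,u,v); return c+r*(z-c[2])/r[2]
def proj(d,X):
    p=np.array(d["R"])@np.array(X)+np.array(d["t"]); return np.array([d["cx"]+d["fx"]*p[0]/p[2],d["cy"]+d["fy"]*p[1]/p[2]])
E
python3 - <<'E'
from h import *
crop("scene",195,155,120,70,6,"b1.png");crop("scene",250,180,140,110,5,"b2.png")
crop("side",280,145,100,60,7,"b3.png");crop("side",240,200,150,60,5,"b4.png")
E
```

```text
(no output)
```

View pics/b1.png

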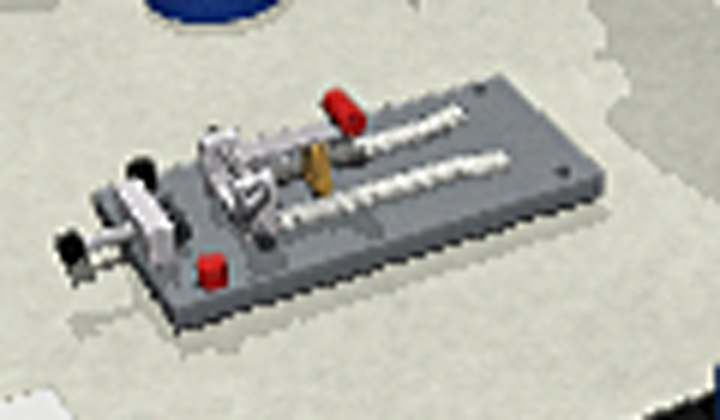

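View pics/b2.png

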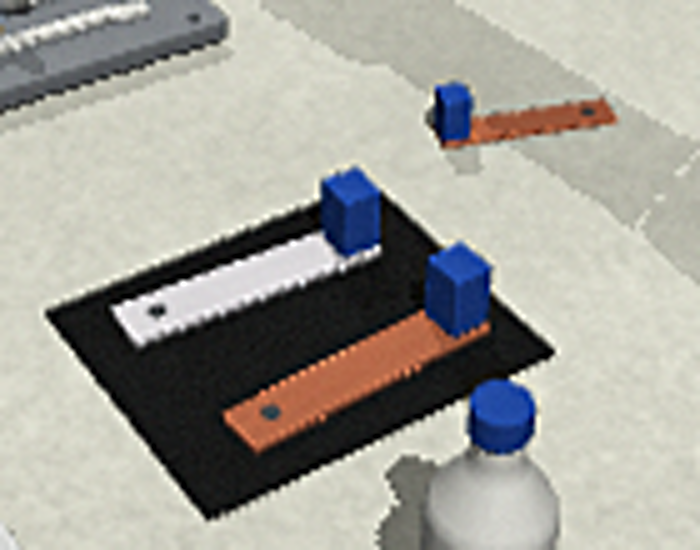

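View pics/b3.png

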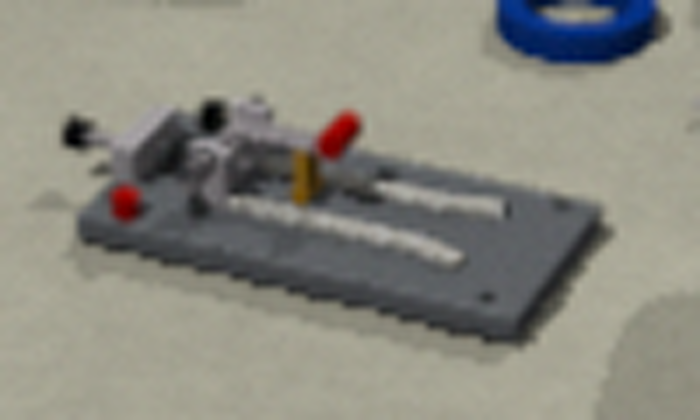

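View pics/b4.png

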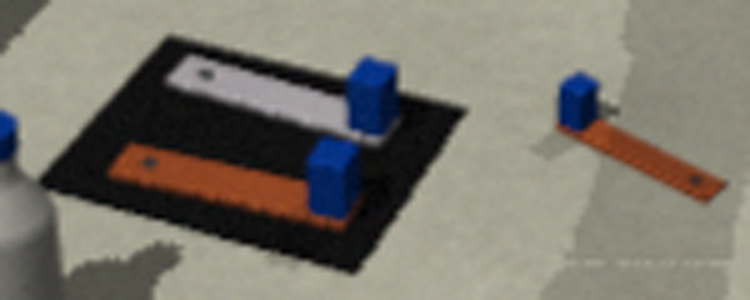

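```bash
cat > fit.py <<'E'
from h import *
from scipy.optimize import least_squares
S=imaging.get_image("scene");D=imaging.get_image("side")
def fit(obs,p0,z0):
    def f(p):
        c,s=np.cos(p[2]),np.sin(p[2]); r=[]
        for d,X,uv in obs:
            W=[p[0]+c*X[0]-s*X[1],p[1]+s*X[0]+c*X[1],z0+X[2]]
            r+=list(proj(d,W)-uv)
        return np.array(r)
    q=least_squares(f,p0,loss="soft_l1"); print(q.x,np.round(f(q.x),1).reshape(-1,2).tolist()); return q.x
b1=lambda x,y:(195+x/6-.4,155+y/6-.4)
b2=lambda x,y:(250+x/5-.4,180+y/5-.4)
b3=lambda x,y:(280+x/7-.4,145+y/7-.4)
b4=lambda x,y:(240+x/5-.4,200+y/5-.4)
if __name__=="__main__":
    for b,d,pts,z in ((b1,S,[(500,75),(603,182),(178,313),(95,190)],20),(b3,D,[(603,207),(515,325),(80,225)],20),
        (b2,S,[(225,412),(260,448),(490,325)],9),(b4,D,[(128,145),(110,172),(347,226)],9)):
        print([np.round(atz(d,*b(*p),z)[:2],1).tolist() for p in pts])
E
python3 fit.py
```

```text
[[474.6, -191.5], [485.3, -66.7], [716.8, -83.0], [708.7, -205.7]]
[[468.6, -193.1], [475.6, -71.7], [708.0, -82.5]]
[[662.2, 207.4], [661.2, 237.0], [514.6, 231.8]]
[[662.6, 207.3], [660.4, 234.9], [509.7, 230.9]]
```

```bash
cat > f2.py <<'E'
from fit import *
c=[(-120,-60,20),(-120,60,20),(120,60,20),(120,-60,20)]
o=[(S,X,b1(*p)) for X,p in zip(c,[(500,75),(603,182),(178,313),(95,190)])]
o+=[(D,X,b3(*p)) for X,p in zip(c,[(603,207),(515,325),(80,225)])]
fit(o,[593,-135,-.05],0)
k=(12,0,62)
o=o+[(S,k,b1(344,112)),(D,k,b3(338,135))]
fit(o,[593,-135,-.05],0)
# bar, frame at grip point xy, z from underside
B=[(138,15,5),(138,-15,5),(-12,15,5),(-12,-15,5)]
H=[(12,13,44),(12,-13,44),(-12,-13,44),(-12,13,44)]
o=[(S,B[0],b2(260,448)),(S,B[1],b2(225,412)),(S,B[2],b2(490,325)),(D,B[0],b4(110,172)),(D,B[1],b4(128,145)),(D,B[2],b4(347,226)),
(S,H[0],b2(460,279)),(S,H[1],b2(427,257)),(S,H[2],b2(458,243)),(S,H[3],b2(491,262)),(D,H[0],b4(308,148)),(D,H[3],b4(350,157)),(D,H[2],b4(360,143)),(D,H[1],b4(322,137))]
fit(o,[523,219,0],4)
E
python3 f2.py
```

```text
[ 5.93227701e+02 -1.38927694e+02 -4.85802255e-02] [[0.8, -0.5], [1.3, -1.8], [-0.0, -0.4], [-0.3, 0.3], [-0.5, -0.1], [-0.1, -0.3], [-1.8, -0.7]]
[ 5.91631596e+02 -1.39645183e+02 -5.25684490e-02] [[1.2, -0.7], [1.6, -2.0], [0.3, -0.8], [0.1, -0.1], [0.0, -0.0], [0.3, -0.2], [-1.3, -0.8], [-2.5, 0.9], [-3.2, 0.0]]
[5.24130733e+02 2.14635345e+02 5.27052330e-02] [[0.0, -0.0], [-0.3, -0.0], [0.3, -1.1], [-0.5, 0.3], [-0.0, -0.1], [-0.3, -0.5], [-0.2, 0.1], [-0.3, -0.9], [0.5, -1.7], [0.7, -0.2], [-0.4, 2.3], [-0.9, 2.1], [0.1, -0.3], [-0.1, -0.7]]
```

```bash
cat >> h.py <<'E'
from scipy.spatial.transform import Rotation as Ro
def to(xyz,yaw=None,p=None):
    """print shift (cm) and turn (deg) in tool axes from measured pose to target, tool down"""
    s=ctrl.read_state(); R=Ro.from_euler("xyz",s["tool_rot"])
    d=R.inv().apply(np.array(xyz)-s["eef_pos"])/10
    out=[np.round(d,2).tolist()]
    if yaw is not None:
        T=Ro.from_euler("xyz",[-np.pi/2,0,yaw]); out.append(np.round((R.inv()*T).as_rotvec(degrees=True),2).tolist())
    print(np.round(s["eef_pos"],1),np.round(s["tool_rot"],4),"F",np.round(s["force"],1),"t",round(s["clock"],2),"w",round(s["width"],1)); print("shift",*out)
E
python3 - <<'E'
from h import *
d=imaging.get_image("wrist");R=np.array(d["R"]);c=-R.T@d["t"];s=ctrl.read_state()
T=Ro.from_euler("xyz",s["tool_rot"])
print(T.inv().apply(c-s["eef_pos"]),T.inv().apply(R[2]),T.inv().apply(R[0]))
to((470,-132,300),np.pi-0.05)
to((470,-132,300),-0.05)
E
```

```text
[ -81.22020319 -142.44776523    0.40074681] [0.31761347 0.94821974 0.00100132] [-1.05262396e-03 -7.03415256e-04  9.99999199e-01]
[ 213.  -614.1  231.4] [-1.5707  0.     -2.8079] F [0.3 1.  0.1] t 0.6 w 85.1
shift [-40.08, -6.87, -37.14] [-0.0, 21.98, -0.0]
[ 213.  -614.1  231.4] [-1.5707  0.     -2.8079] F [0.3 1.  0.1] t 0.6 w 85.1
shift [-40.08, -6.87, -37.14] [-0.0, -158.02, 0.01]
```

```bash
python3 - <<'E'
from h import *
to((620,-141,230),np.pi-0.05)
E
python3 -m inch '[1,-4,0,-3,0,2,0, 1,-8,0,-6,0,4,0, 1,-12,0,-9,0,6,0, 1,-16,0,-12,0,8,0, 1,-20,0,-15,0,10,0, 1,-24,0,-18,0,12,0, 1,-28,0,-21,0,14,0, 1,-32,0,-24,0,16,0, 1,-36,0,-27,0,18,0, 1,-40,0,-29,0,20,0, 1,-44,0,-30,0,22,0, 1,-44,0,-30,0,22,0]'
```

```text
[ 213.  -614.1  231.4] [-1.5707  0.     -2.8079] F [0.3 1.  0.1] t 0.6 w 85.1
shift [-53.95, 0.14, -31.37] [-0.0, 21.98, -0.0]
clock: 1.8
eef_pos: [535.9, -180.5, 231.4]
tool_rot: [-1.574, 0.004, 3.1]
force: [-0.3, -0.4, -0.5]
width: 85.4
```

Run:
```python
from h import *
to((640,-141,230),np.pi-0.05)
```

```text
[ 535.9 -180.5  231.4] [-1.5735  0.0044  3.1005] F [-0.3 -0.4 -0.5] t 1.8 w 85.4
shift [-10.24, 0.19, -4.38] [0.16, 0.51, -0.25]
```

```bash
python3 -m inch '[1,-4,0,-2,0,0,0, 1,-8,0,-4,0,0,0, 1,-10.2,0,-4.4,0,0,0, 1,-10.2,0,-4.4,0,0,0, 1,-10.2,0,-4.4,0,0,0]'
python3 - <<'E'
from h import *
crop("wrist",0,0,640,400,1.25,"c1.png")
to((640,-141,230),np.pi-0.05)
E
```

```text
clock: 2.3
eef_pos: [633.8, -148.3, 230.8]
tool_rot: [-1.57, -0.001, 3.091]
force: [-0.5, -1.1, -0.9]
width: 85.6
[ 633.3 -148.7  231.1] [-1.5702e+00 -1.5000e-03  3.0903e+00] F [-0.3 -0.1  0.2] t 2.35 w 85.5
shift [-0.63, 0.1, -0.81] [-0.03, -0.07, 0.09]
```

View pics/c1.png

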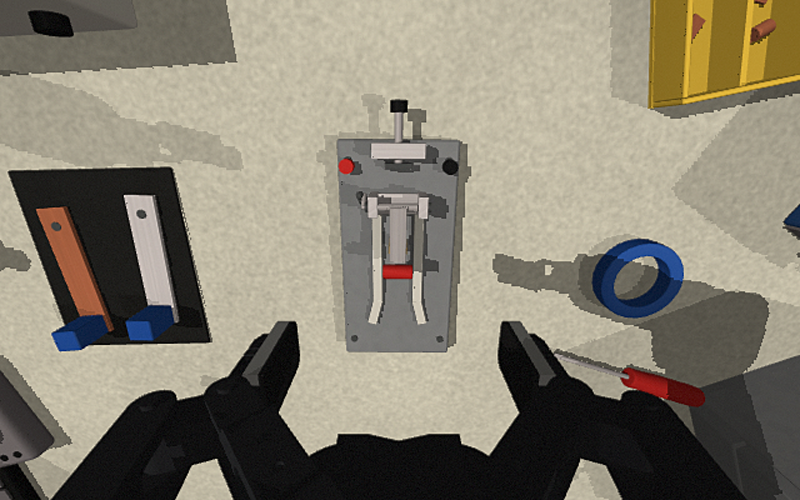

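Run:
```python
from h import *
crop("wrist",260,70,120,220,2.7,"c2.png")
crop("wrist",0,120,180,170,4,"c3.png")
```

```text
(no output)
```

View pics/c2.png

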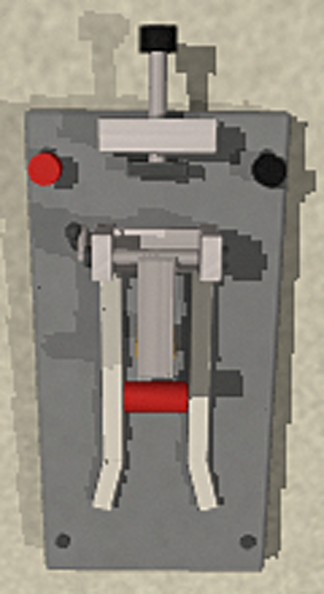

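View pics/c3.png

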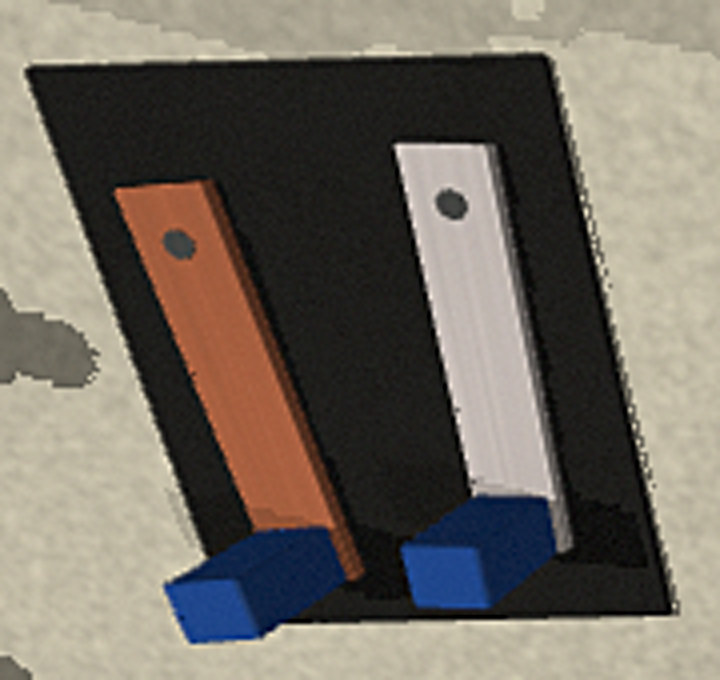

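```bash
cat > f3.py <<'E'
from fit import *
import f2
W=imaging.get_image("wrist")
c2=lambda x,y:(260+x/2.7-.3,70+y/2.7-.3)
c3=lambda x,y:(x/4-.4,120+y/4-.4)
ow=[(W,(120,60,20),c2(26,113)),(W,(120,-60,20),c2(291,112)),(W,(-120,-60,20),c2(265,571)),(W,(-120,60,20),c2(47,568)),(W,(0,0,62),c2(156,397))]
x=fit(ow,[593,-139,-.05],0)
c=f2.c
o=ow+[(S,X,b1(*p)) for X,p in zip(c,[(500,75),(603,182),(178,313),(95,190)])]
o+=[(D,X,b3(*p)) for X,p in zip(c,[(603,207),(515,325),(80,225)])]
k=(0,0,62)
o=o+[(S,k,b1(344,112)),(D,k,b3(338,135))]
fit(o,[593,-135,-.05],0)
B,H=f2.B,f2.H
ob=[(W,B[0],c3(115,190)),(W,B[1],c3(208,182)),(W,H[0],c3(238,580)),(W,H[1],c3(238,580))]
ob=ob[:2]+[(W,H[0],c3(166,585)),(W,H[1],c3(240,578)),(W,H[2],c3(264,637)),(W,H[3],c3(190,643))]
fit(ob,[524,215,0.05],4)
fit(ob+f2.o,[524,215,0.05],4)
E
python3 f3.py
```

```text
[ 5.93227701e+02 -1.38927694e+02 -4.85802255e-02] [[0.8, -0.5], [1.3, -1.8], [-0.0, -0.4], [-0.3, 0.3], [-0.5, -0.1], [-0.1, -0.3], [-1.8, -0.7]]
[ 5.91631596e+02 -1.39645183e+02 -5.25684490e-02] [[1.2, -0.7], [1.6, -2.0], [0.3, -0.8], [0.1, -0.1], [0.0, -0.0], [0.3, -0.2], [-1.3, -0.8], [-2.5, 0.9], [-3.2, 0.0]]
[5.24130733e+02 2.14635345e+02 5.27052330e-02] [[0.0, -0.0], [-0.3, -0.0], [0.3, -1.1], [-0.5, 0.3], [-0.0, -0.1], [-0.3, -0.5], [-0.2, 0.1], [-0.3, -0.9], [0.5, -1.7], [0.7, -0.2], [-0.4, 2.3], [-0.9, 2.1], [0.1, -0.3], [-0.1, -0.7]]
[ 5.92979841e+02 -1.46302855e+02 -5.52911424e-02] [[-1.1, -1.0], [0.6, -0.1], [0.3, 1.0], [-0.3, 1.8], [0.2, -0.2]]
[ 5.92900920e+02 -1.45811219e+02 -5.48455943e-02] [[-1.5, -0.9], [0.1, -0.1], [0.0, 1.0], [-0.6, 1.9], [-0.2, -0.1], [0.1, -1.4], [0.2, -2.7], [-1.1, -1.7], [-1.0, -0.9], [0.2, -0.9], [0.5, -1.2], [-0.9, -1.8], [-0.2, -0.9], [0.3, -0.1]]
[5.24838157e+02 2.12366125e+02 3.10639883e-02] [[0.6, -0.6], [-0.6, -0.4], [-0.7, -0.3], [-0.2, 0.1], [0.5, 0.9], [0.3, 0.7]]
[5.24408815e+02 2.13008140e+02 3.76528923e-02] [[-0.4, -0.1], [-1.6, -0.1], [-1.1, 0.1], [-0.6, 0.3], [0.2, 1.1], [0.0, 1.0], [-1.0, -0.9], [-1.1, -0.9], [-0.2, -1.3], [-0.1, -0.4], [0.5, -0.8], [-0.2, -0.9], [-0.8, -0.2], [-0.8, -1.2], [0.1, -2.0], [0.2, -0.5], [-0.3, 1.9], [-0.8, 1.8], [0.3, -0.6], [0.1, -1.0]]
```

```bash
python3 - <<'E'
from h import *
to((593,-146.3,110),np.pi-0.055)
E
python3 -m inch '[0.8,2,4,-0.1,0,0.2,0, 0.7,4,8,-0.1,0,0.2,0, 0.6,4,12.1,-0.1,0,0.2,0, 0.6,4,12.1,-0.1,0,0.2,0, 0.6,4,12.1,-0.1,0,0.2,0, 0.6,4,12.1,-0.1,0,0.2,0]'
python3 - <<'E'
from h import *
crop("wrist",0,0,640,400,1.25,"d1.png")
to((593,-146.3,42),np.pi-0.055)
E
```

```text
[ 633.8 -148.4  231.7] [-1.5707e+00  1.0000e-04  3.0903e+00] F [ 0.2 -0.6  0.4] t 2.6 w 85.1
shift [4.09, 12.17, 0.0] [-0.01, 0.21, -0.0]
clock: 3.2
eef_pos: [596.7, -145.3, 112.7]
tool_rot: [-1.57, 0.005, 3.088]
force: [1.1, 0.6, 1.5]
width: 51.4
[ 596.8 -145.2  112.9] [-1.57    0.0049  3.0879] F [0.3 0.5 0.8] t 3.25 w 51.0
shift [0.41, 7.09, 0.12] [-0.04, 0.07, -0.28]
```

View pics/d1.png

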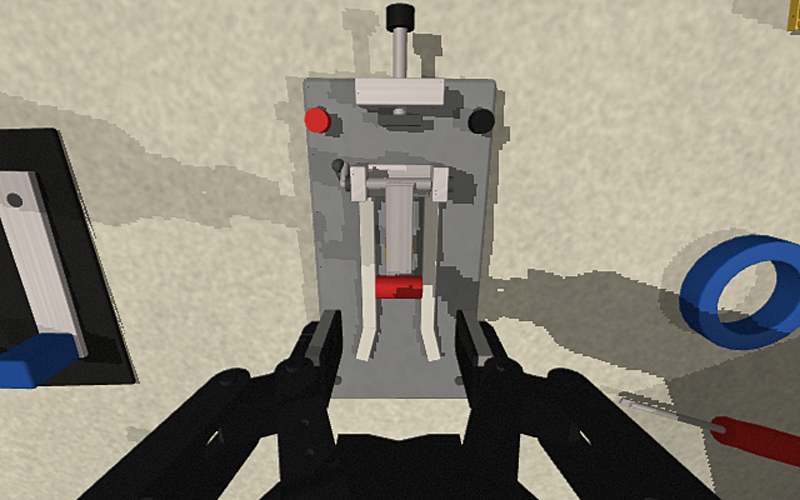

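Run:
```python
from h import *
d=imaging.get_image("wrist")
print(atz(d,399/1.25,288/1.25,65), proj(d,(593,-146.3,62)))
to((593,-146.3,42),np.pi-0.055)
```

```text
[ 592.9234797  -146.32577367   65.        ] [319.14879594 228.68447021]
[ 596.5 -145.1  112.7] [-1.5701  0.0045  3.0879] F [-0.1 -0.1 -0.9] t 3.3 w 51.3
shift [0.38, 7.07, 0.13] [-0.04, 0.08, -0.26]
```

```bash
python3 -m inch '[0.6,0,0,0,0,0,0]'
python3 -m inch '[0.6,0.3,2,0.1,0,0,0, 0.6,0.3,4,0.1,0,0,0, 0.6,0.3,6,0.1,0,0,0,0.6,0.3,6,0.1,0,0,0,0.6,0.3,6,0.1,0,0,0]'
python3 - <<'E'
from h import *
to((593,-146.3,42),np.pi-0.055)
E
```

```text
clock: 3.4
eef_pos: [595.9, -144.9, 112.1]
tool_rot: [-1.57, 0.003, 3.088]
force: [0.9, -0.7, -0.7]
width: 51.5
clock: 3.9
eef_pos: [592.0, -145.7, 51.0]
tool_rot: [-1.571, 0.001, 3.088]
force: [0.5, -0.2, 1.0]
width: 51.2
[ 592.  -145.7   51. ] [-1.5707e+00  6.0000e-04  3.0879e+00] F [ 0.5 -0.2  1. ] t 3.9 w 51.2
shift [-0.11, 0.9, 0.06] [-0.01, 0.07, -0.03]
```

Down the rest and close.

```bash
python3 -m inch '[0.6,-0.1,1,0.06,0,0,0, 0.6,-0.1,1,0.06,0,0,0, 0.45,-0.1,1,0.06,0,0,0, 0.3,-0.1,1,0.06,0,0,0,0.2,-0.1,1,0.06,0,0,0,0.1,-0.1,1,0.06,0,0,0,0.1,-0.1,1,0.06,0,0,0]'
python3 - <<'E'
from h import *
to((593,-146.3,42),np.pi-0.055)
crop("wrist",160,100,320,240,2.5,"e1.png")
E
```

```text
clock: 4.6
eef_pos: [592.8, -145.2, 41.0]
tool_rot: [-1.572, 0.0, 3.088]
force: [-0.7, 3.2, 6.0]
width: 26.5
[ 592.8 -145.2   41. ] [-1.5720e+00  4.0000e-04  3.0881e+00] F [-0.7  3.2  6. ] t 4.6 w 26.5
shift [-0.03, -0.1, 0.11] [0.07, 0.09, -0.02]
```

View pics/e1.png

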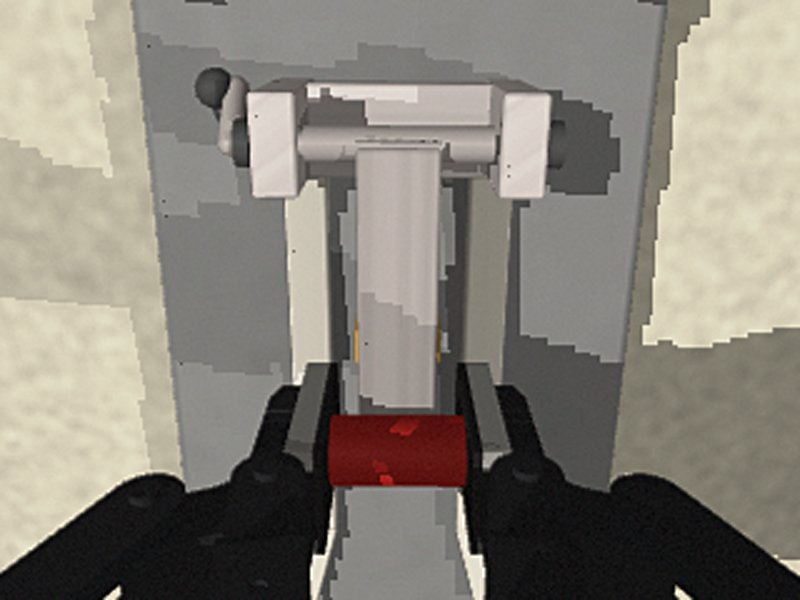

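```bash
python3 -m inch '[0.1,-0.15,-0.6,0,0,0,0, 0.1,-0.36,-1.17,0,0,0,0, 0.1,-0.64,-1.71,0,0,0,0, 0.1,-0.94,-2.24,0,0,0,0, 0.1,-1.31,-2.72,0,0,0,0, 0.1,-1.73,-3.18,0,0,0,0, 0.1,-2.2,-3.57,0,0,0,0,0.1,-2.68,-3.94,0,0,0,0]'
python3 - <<'E'
from h import *
to((593,-146.3,42),np.pi-0.055)
crop("wrist",160,100,320,240,2.5,"e2.png")
E
```

```text
clock: 5.45
eef_pos: [615.9, -146.8, 79.3]
tool_rot: [-1.572, -0.008, 3.088]
force: [-5.9, 4.7, -8.7]
width: 26.6
[ 615.9 -146.8   79.3] [-1.5723 -0.0076  3.0878] F [-5.9  4.7 -8.7] t 5.45 w 26.6
shift [2.26, 3.75, 0.08] [0.08, 0.07, 0.44]
```

View pics/e2.png

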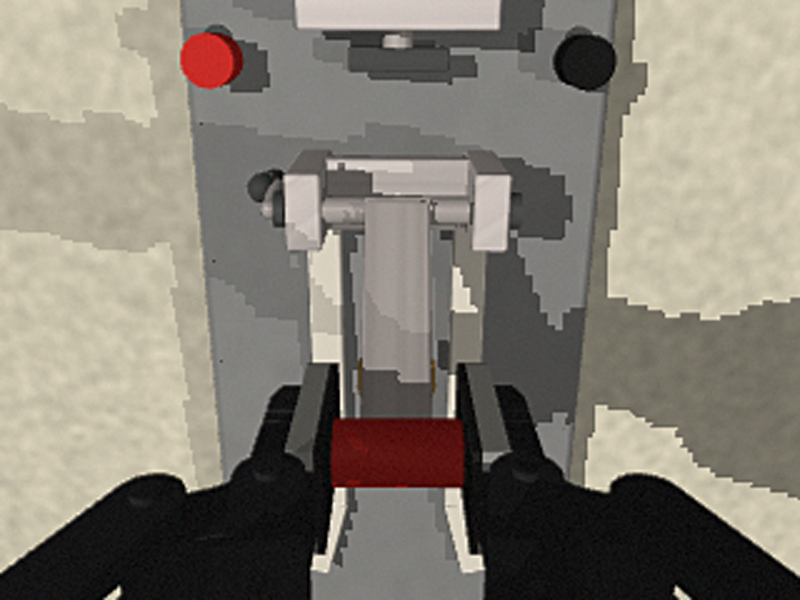

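```bash
python3 -m inch '[0.1,-0.53,-0.3,0,0,0,0, 0.1,-1.09,-0.56,0,0,0,0, 0.1,-1.67,-0.75,0,0,0,0, 0.1,-2.26,-0.89,0,0,0,0, 0.1,-2.87,-0.96,0,0,0,0, 0.1,-3.48,-0.98,0,0,0,0, 0.1,-4.09,-0.93,0,0,0,0,0.1,-4.69,-0.82,0,0,0,0,0.1,-5.28,-0.65,0,0,0,0,0.1,-5.28,-0.65,0,0,0,0]'
python3 - <<'E'
from h import *
to((593,-146.3,42),np.pi-0.055)
crop("wrist",160,100,320,240,2.5,"e3.png")
E
```

```text
clock: 6.5
eef_pos: [675.8, -150.4, 87.9]
tool_rot: [-1.57, 0.007, 3.089]
force: [2.6, 4.8, 5.9]
width: 26.0
[ 675.8 -150.4   87.9] [-1.5705  0.0069  3.0886] F [2.6 4.8 5.9] t 6.5 w 26.0
shift [8.32, 4.53, 0.03] [-0.02, 0.11, -0.39]
```

View pics/e3.png

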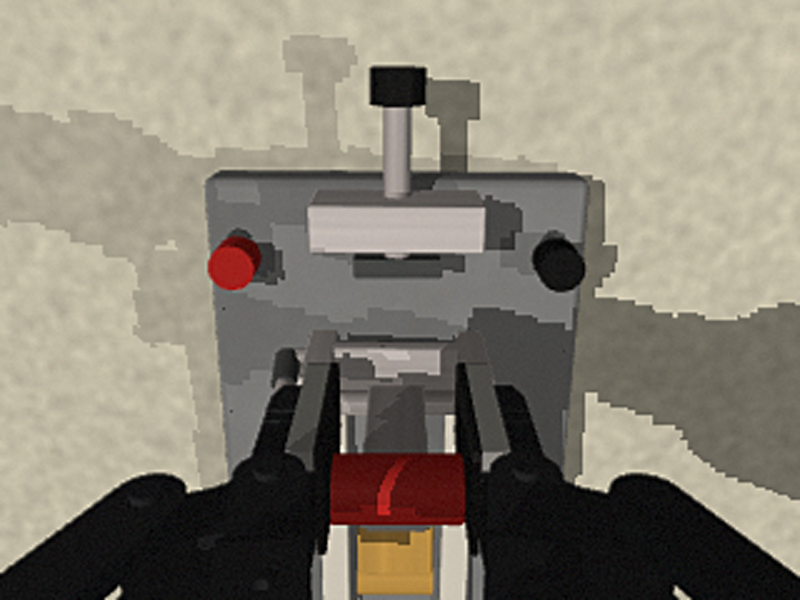

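```bash
python3 -m inch '[0.3,0,0,0,0,0,0,0.6,0,0,0,0,0,0,0.6,0,0,0,0,0,0,0.6,0,-3,0,0,0,0,0.6,0,-8,0,0,0,0,0.6,0,-13,0,0,0,0,0.6,0,-13,0,0,0,0,0.6,0,-13,0,0,0,0,0.6,0,-13,0,0,0,0]'
python3 - <<'E'
from h import *
to((593,-146.3,42),np.pi-0.055)
crop("wrist",120,0,400,300,2,"e4.png")
E
```

```text
clock: 7.45
eef_pos: [671.0, -151.2, 215.0]
tool_rot: [-1.57, -0.002, 3.087]
force: [0.1, -0.9, -0.5]
width: 51.0
[ 671.  -151.2  215. ] [-1.5702e+00 -2.2000e-03  3.0870e+00] F [ 0.1 -0.9 -0.5] t 7.45 w 51.0
shift [7.78, 17.32, -0.08] [-0.03, 0.02, 0.12]
```

View pics/e4.png

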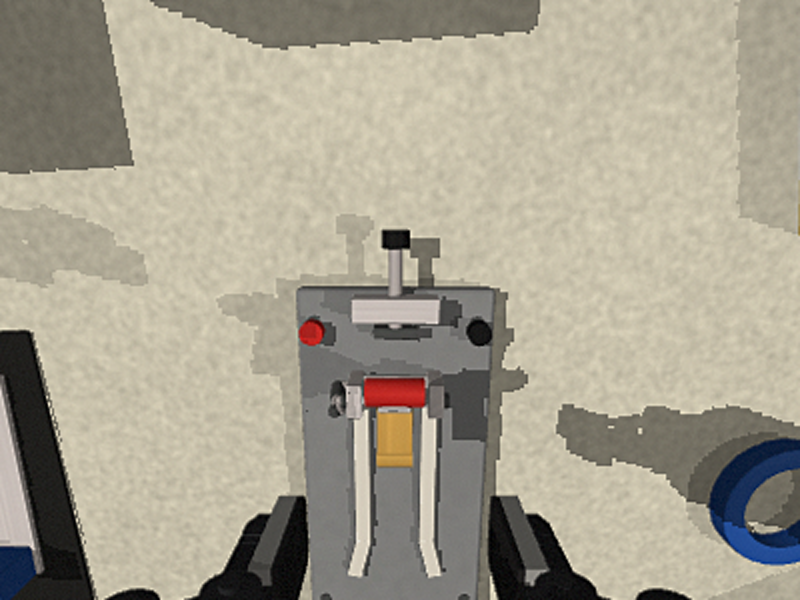

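Run:
```python
from h import *
crop("wrist",262,135,110,170,3.5,"e5.png")
crop("side",280,145,100,60,7,"e6.png")
```

```text
(no output)
```

View pics/e5.png

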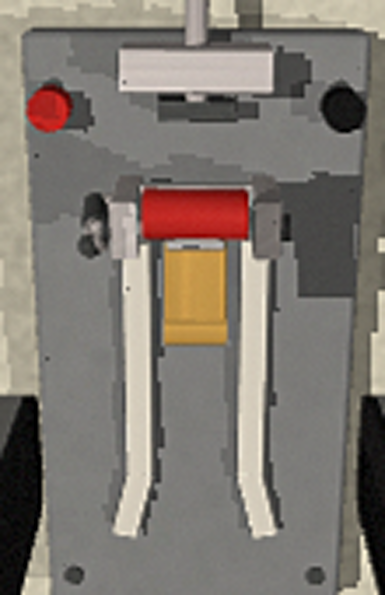

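```bash
cat > f4.py <<'E'
from fit import *
W=imaging.get_image("wrist")
e=lambda x,y:(262+x/3.5-.35,135+y/3.5-.35)
o=[(W,(120,60,20),e(23,31)),(W,(120,-60,20),e(370,31)),(W,(-50,16.5,26),e(153,470)),(W,(-50,-16.5,26),e(238,472)),(W,(-50,26.5,26),e(127,470)),(W,(-50,-26.5,26),e(265,474))]
x=fit(o,[593,-146,-.055],0)
for v in (250,300,400,470):
    p=atz(W,*e(195.7,v),26);c,s=np.cos(x[2]),np.sin(x[2]);dd=p[:2]-x[:2];print(p, c*dd[0]+s*dd[1],-s*dd[0]+c*dd[1])
for v in (99,95,118):  # nose edge candidates
    p=atz(W,*e(196,v),30);dd=p[:2]-x[:2];print("n",c*dd[0]+s*dd[1])
s=ctrl.read_state();print(s["eef_pos"],s["tool_rot"])
E
python3 f4.py
```

```text
[ 5.94874822e+02 -1.46009880e+02 -5.62587113e-02] [[-0.9, -1.2], [1.1, -0.8], [0.1, 1.1], [0.0, 0.6], [0.1, 1.1], [-0.3, 0.0]]
[ 637.00147304 -148.18415995   26.        ] 42.182259627149364 0.19790088629094216
[ 617.7023495  -147.14056306   26.        ] 22.85498885741117 0.15467552568475318
[ 576.99307774 -144.93921597   26.        ] -17.913656235227236 0.06349662067797457
[ 546.68398243 -143.30025669   26.        ] -48.26695651341354 -0.00438840901625559
n 97.4418578476739
n 98.79593207314348
n 90.96109577773078
[ 671.59125792 -150.46448178  215.16707586] [-1.57085257e+00 -1.64699522e-03  3.08788401e+00]
```

View pics/e6.png

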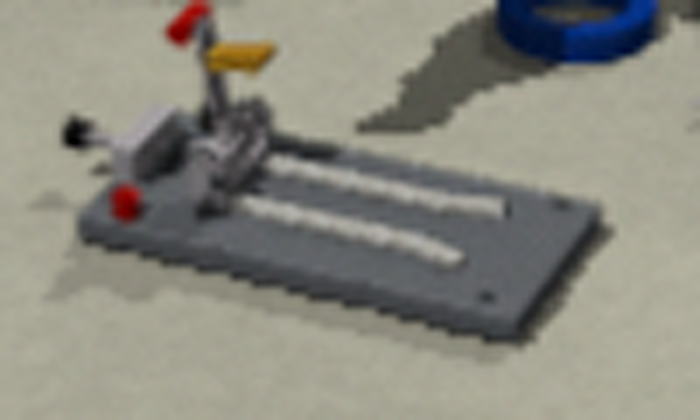

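Run:
```python
from h import *
S=imaging.get_image("scene");D=imaging.get_image("side")
print(atz(S,348,262,145),atz(D,239,228,145))
to((545,212,200),-np.pi+0.035)
```

```text
[647.03734023 379.67610874 145.        ] [635.08081224 386.87302728 145.        ]
[ 671.9 -150.5  215.7] [-1.5708e+00 -7.0000e-04  3.0879e+00] F [-0.4 -0.1 -0. ] t 7.85 w 51.6
shift [14.61, 1.58, -35.51] [0.0, -5.08, 0.04]
```

```bash
python3 -m inch '[0.6,1.5,0,-4,0,-1,0,0.7,3,0,-8,0,-2,0,0.7,5,0,-12,0,-3,0,0.7,7,0,-16,0,-4,0,0.7,9,0,-20,0,-5,0,0.7,11,0,-24,0,-5,0,0.7,13,0.5,-28,0,-5,0,0.7,14,1,-32,0,-5,0,0.7,14.6,1.5,-35.5,0,-5,0,0.7,14.6,1.5,-35.5,0,-5,0,0.7,14.6,1.5,-35.5,0,-5,0,0.7,14.6,1.5,-35.5,0,-5,0]'
python3 - <<'E'
from h import *
crop("wrist",0,0,640,400,1.25,"g1.png")
to((524.5,212.7,100),-np.pi+0.035)
E
```

```text
clock: 9.05
eef_pos: [545.8, 210.3, 201.3]
tool_rot: [-1.57, 0.0, -3.11]
force: [0.2, 0.2, 0.4]
width: 59.6
[545.9 210.  201.4] [-1.5698e+00  5.0000e-04 -3.1106e+00] F [ 0.8  0.  -0.5] t 9.1 w 59.4
shift [2.13, 10.14, -0.35] [-0.06, -0.23, -0.03]
```

View pics/g1.png

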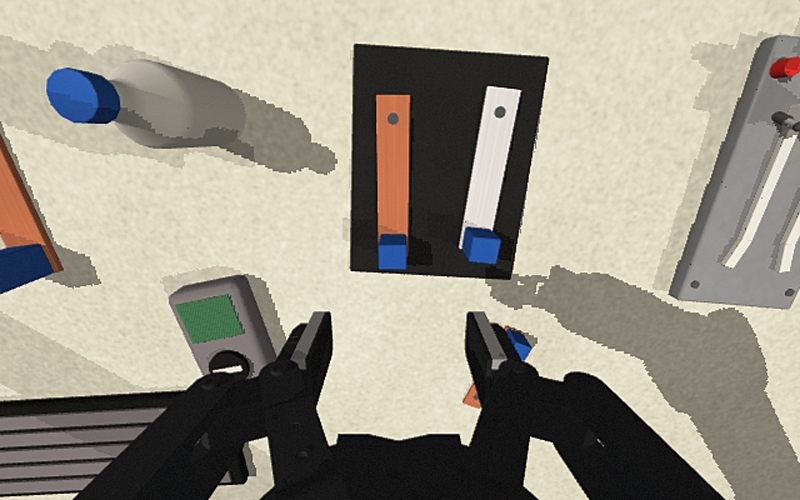

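Run:
```python
from h import *
crop("wrist",270,60,100,170,3.5,"g2.png")
```

```text
(no output)
```

View pics/g2.png

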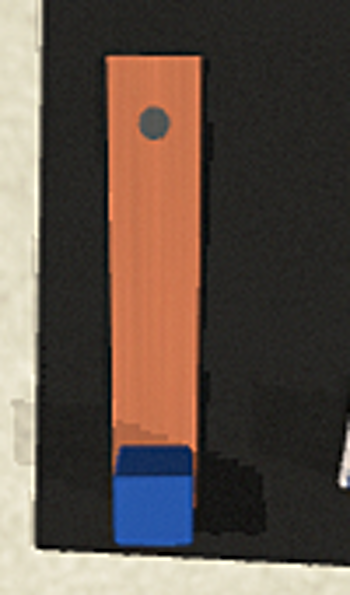

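```bash
cat > f5.py <<'E'
from fit import *
W=imaging.get_image("wrist")
e=lambda x,y:(270+x/3.5-.35,60+y/3.5-.35)
B=[(138,15,5),(138,-15,5),(-12,-15,5)]
H=[(12,13,44),(12,-13,44),(-12,-13,44),(-12,13,44)]
o=[(W,X,e(*p)) for X,p in zip(B+H,[(105,55),(203,55),(195,507),(115,474),(193,474),(193,545),(115,545)])]
x=fit(o,[524,213,.035],4)
a=atz(W,*e(154,55),9);b=atz(W,*e(154,508),9);print("len",np.linalg.norm(a-b), "wid",np.linalg.norm(atz(W,*e(105,55),9)-atz(W,*e(203,55),9)))
to((x[0],x[1],100),-np.pi+x[2]);to((x[0],x[1],14),-np.pi+x[2])
E
python3 f5.py
```

```text
[5.24455660e+02 2.14619318e+02 2.98392862e-02] [[0.3, -0.5], [-0.3, -0.4], [0.5, 0.0], [-0.8, 0.3], [0.4, 0.3], [0.2, 0.3], [-0.5, 0.2]]
len 149.93237913549325 wid 30.681142634613323
[545.6 210.7 201.4] [-1.5706e+00  3.0000e-04 -3.1099e+00] F [ 0.7  0.7 -0.1] t 9.3 w 59.8
shift [2.11, 10.14, -0.46] [-0.01, 0.11, -0.01]
[545.6 210.7 201.4] [-1.5706e+00  3.0000e-04 -3.1099e+00] F [ 0.7  0.7 -0.1] t 9.3 w 59.8
shift [2.11, 18.74, -0.46] [-0.01, 0.11, -0.01]
```

The mat's copper bar (g1 px 393,180) measures 150 x 30.7 mm. The big one at (25,230) and the small one at (475,390) are the look-alikes, so this is the middle one. Grasping its handle.

```bash
python3 -m inch '[0.7,1,4,-0.4,0,0,0,0.7,2.1,8,-0.4,0,0,0,0.7,2.1,12,-0.4,0,0,0,0.7,2.1,13,-0.4,0,0,0,0.7,2.1,13,-0.4,0,0,0,0.7,2.1,13,-0.4,0,0,0]'
python3 - <<'E'
from h import *
x=(524.4,214.5)
to((x[0],x[1],15),-np.pi+.03)
crop("wrist",160,100,320,240,2.5,"g3.png")
E
```

```text
clock: 9.9
eef_pos: [525.7, 215.3, 72.6]
tool_rot: [-1.572, 0.003, -3.109]
force: [0.2, -0.1, 0.7]
width: 60.1
[525.7 215.3  72.6] [-1.5716e+00  2.5000e-03 -3.1087e+00] F [ 0.2 -0.1  0.7] t 9.9 w 60.1
shift [0.15, 5.76, 0.08] [0.05, 0.17, -0.14]
```

View pics/g3.png

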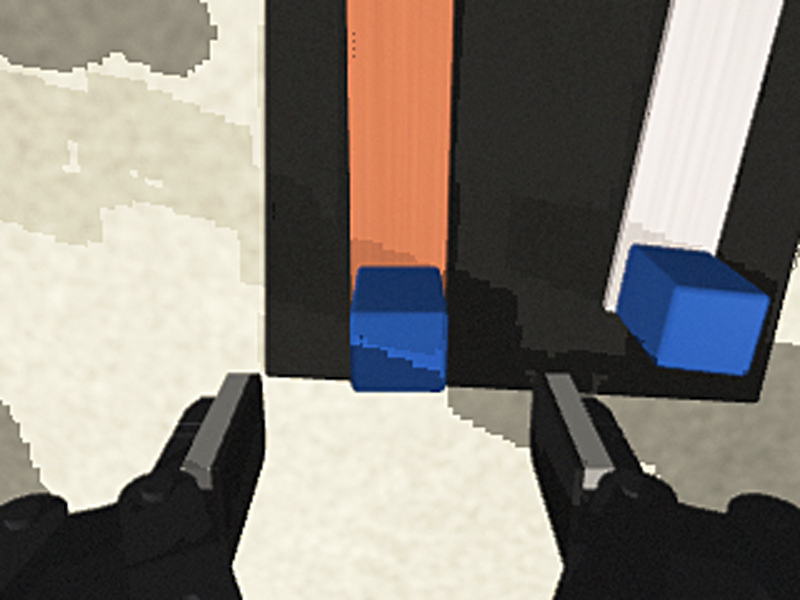

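```bash
python3 -m inch '[0.7,0.1,3,0,0,0.2,0,0.7,0.1,5.6,0,0,0.2,0,0.7,0.1,5.6,0,0,0.2,0,0.6,0.1,5.6,0,0,0.2,0,0.45,0.1,5.6,0,0,0.2,0,0.3,0.1,5.6,0,0,0.2,0,0.15,0.1,5.6,0,0,0.2,0,0.1,0.1,5.6,0,0,0.2,0,0.1,0.1,5.6,0,0,0.2,0,0.1,0.1,5.6,0,0,0.2,0]'
python3 - <<'E'
from h import *
to((524.4,214.5,15),-np.pi+.03)
E
```

```text
clock: 10.95
eef_pos: [524.4, 215.5, 17.1]
tool_rot: [-1.572, 0.003, -3.112]
force: [-1.3, -0.6, 6.7]
width: 25.2
[524.4 215.5  17.1] [-1.5719e+00  2.9000e-03 -3.1117e+00] F [-1.3 -0.6  6.7] t 10.95 w 25.2
shift [0.01, 0.21, 0.1] [0.06, -0.0, -0.17]
```

```bash
python3 -m inch '[0.1,0,-2,0,0,0,0,0.1,0,-5,0,0,0,0,0.1,0,-9,0,0,0,0,0.1,0,-12,0,0,0,0,0.1,0,-12,0,0,0,0,0.1,0,-12,0,0,0,0]'
python3 - <<'E'
from h import *
# target: front at fixture x=-58: grip at -196
x0,y0,yw=594,-146.1,-.0555
g=-196
to((x0+g*np.cos(yw),y0+g*np.sin(yw),130),np.pi+yw)
crop("wrist",160,0,320,240,2.5,"g4.png")
E
```

```text
clock: 11.55
eef_pos: [523.2, 215.3, 136.2]
tool_rot: [-1.572, 0.001, -3.111]
force: [0.8, 0.5, -2.4]
width: 25.2
[523.2 215.3 136.2] [-1.5716e+00  1.3000e-03 -3.1115e+00] F [ 0.8  0.5 -2.4] t 11.55 w 25.2
shift [13.54, 0.57, 34.66] [0.05, 4.91, -0.08]
```

View pics/g4.png

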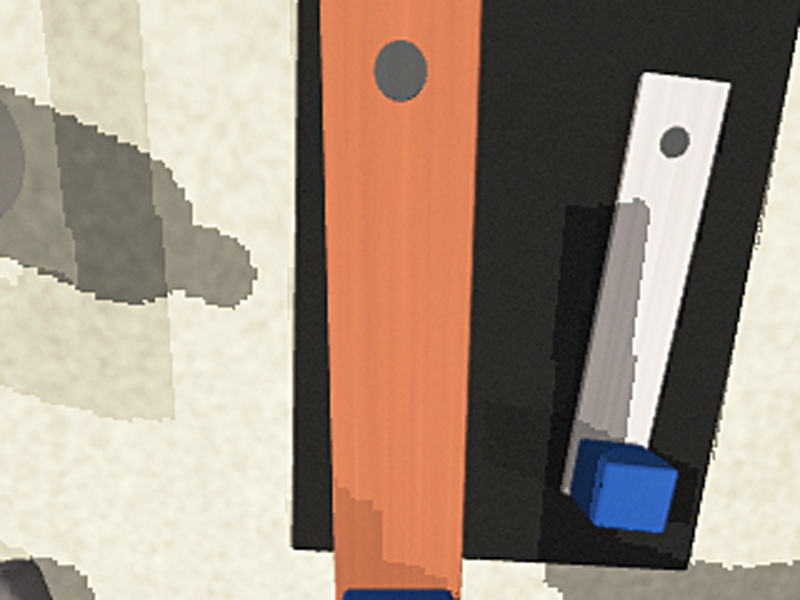

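```bash
python3 -m inch '[0.1,1,0,4,0,1,0,0.1,2,0,8,0,2,0,0.1,3,0,12,0,3,0,0.1,4,0,16,0,4,0,0.1,5,0,20,0,5,0,0.1,6,0,24,0,5,0,0.1,7,0,28,0,5,0,0.1,8,0,31,0,5,0,0.1,9,0,33,0,5,0,0.1,9.9,0,34.6,0,5,0,0.1,9.9,0,34.6,0,5,0,0.1,9.9,0,34.6,0,5,0]'
python3 - <<'E'
from h import *
# target: front at fixture x=-58: grip at -196
x0,y0,yw=594,-146.1,-.0555
g=-196
to((x0+g*np.cos(yw),y0+g*np.sin(yw),130),np.pi+yw)
crop("wrist",0,0,640,400,1.25,"g5.png")
E
```

```text
clock: 12.8
eef_pos: [434.0, -133.3, 134.4]
tool_rot: [-1.572, -0.002, 3.084]
force: [-0.0, 1.2, -1.2]
width: 25.2
[ 434.  -133.3  134.4] [-1.5716e+00 -1.9000e-03  3.0837e+00] F [-0.   1.2 -1.2] t 12.8 w 25.2
shift [3.55, 0.44, 0.4] [0.04, -0.14, 0.11]
```

View pics/g5.png

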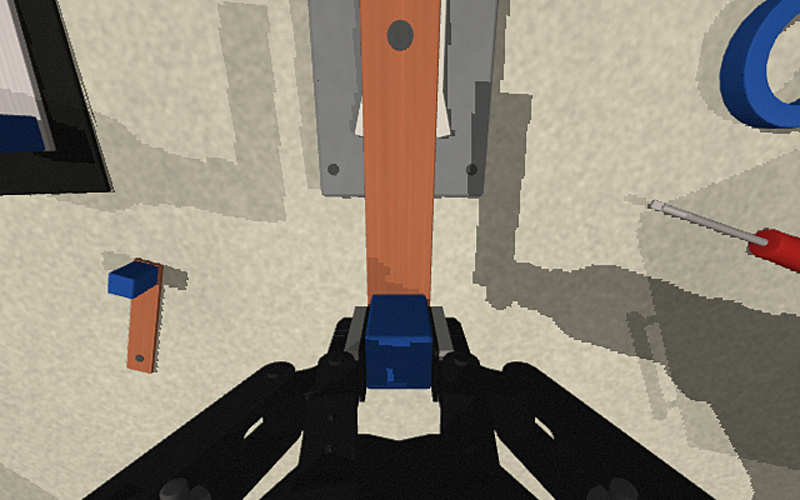

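```bash
python3 -m inch '[0.1,1,0,0.2,0,-0.1,0,0.1,3,3,0.4,0,-0.1,0,0.1,3.5,6,0.4,0,-0.1,0,0.1,3.5,9,0.4,0,-0.1,0,0.1,3.5,9.2,0.4,0,-0.1,0,0.1,3.5,9.2,0.4,0,-0.1,0,0.1,3.5,9.2,0.4,0,-0.1,0,0.1,3.5,9.2,0.4,0,-0.1,0]'
python3 - <<'E'
from h import *
x0,y0,yw=594,-146.1,-.0555
g=-196
to((x0+g*np.cos(yw),y0+g*np.sin(yw),35),np.pi+yw)
crop("wrist",230,0,180,120,4.2,"g6.png")
E
```

```text
clock: 13.65
eef_pos: [398.8, -134.9, 42.9]
tool_rot: [-1.572, -0.001, 3.088]
force: [0.1, -0.8, -1.6]
width: 24.7
[ 398.8 -134.9   42.9] [-1.5721e+00 -1.1000e-03  3.0876e+00] F [ 0.1 -0.8 -1.6] t 13.65 w 24.7
shift [0.05, 0.79, 0.04] [0.07, 0.09, 0.06]
```

View pics/g6.png

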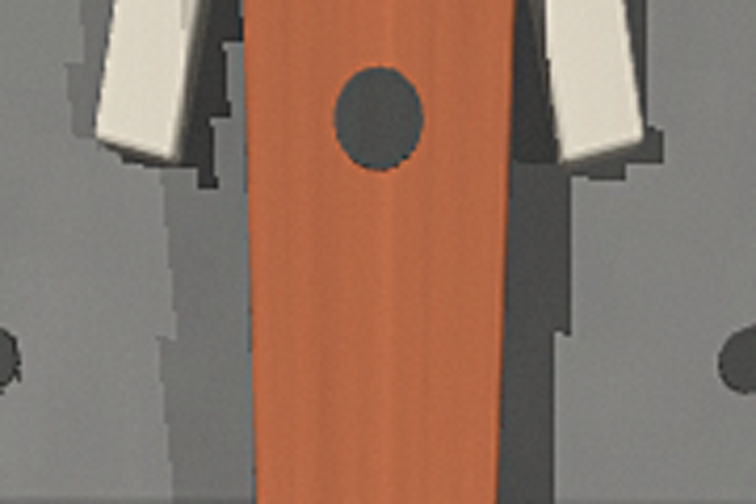

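```bash
python3 -m inch '[0.1,0,0.2,-0.1,0,0,0,0.1,0,0.4,-0.11,0,0,0,0.1,0,0.6,-0.11,0,0,0,0.1,0,0.75,-0.11,0,0,0,0.1,0,0.75,-0.11,0,0,0,0.1,0,0.75,-0.11,0,0,0]'
python3 - <<'E'
from h import *
x0,y0,yw=594,-145.,-.0555
g=-190
to((x0+g*np.cos(yw),y0+g*np.sin(yw),34.5),np.pi+yw)
crop("wrist",230,0,180,120,4.2,"g7.png")
crop("side",280,140,150,90,5,"g8.png")
E
```

```text
clock: 14.3
eef_pos: [399.5, -134.5, 35.9]
tool_rot: [-1.571, 0.0, 3.086]
force: [-0.0, -0.2, -1.4]
width: 25.0
[ 399.5 -134.5   35.9] [-1.5706e+00  1.0000e-04  3.0865e+00] F [-0.  -0.2 -1.4] t 14.3 w 25.0
shift [-0.48, 0.14, -0.03] [-0.01, 0.02, -0.01]
```

View pics/g7.png

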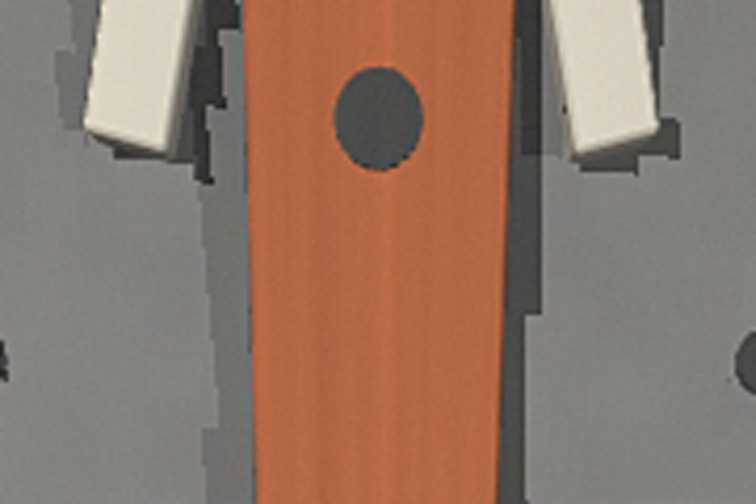

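View pics/g8.png

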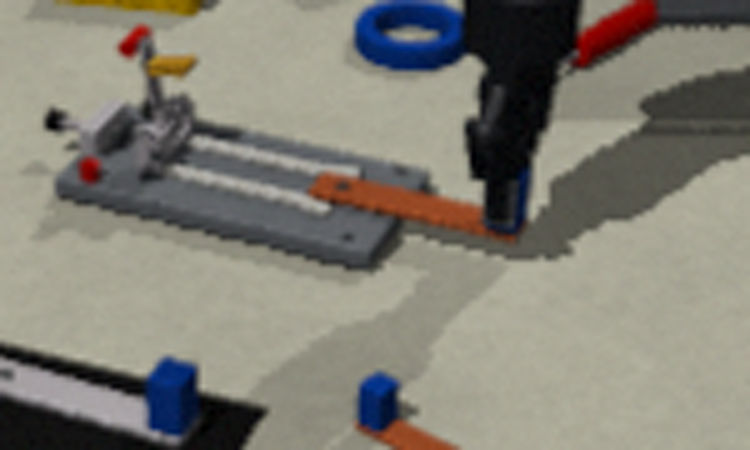

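```bash
python3 -m inch '[0.1,0,0.1,-0.08,0,0,0,0.1,0,0.15,-0.08,0,0,0,0.1,-0.7,0.15,-0.08,0,0,0,0.1,-1.5,0.15,-0.08,0,0,0,0.1,-2.3,0.15,-0.08,0,0,0,0.1,-3.1,0.15,-0.08,0,0,0,0.1,-4,0.15,-0.08,0,0,0,0.1,-4,0.15,-0.08,0,0,0,0.1,-4,0.15,-0.08,0,0,0]'
python3 - <<'E'
from h import *
x0,y0,yw=594,-144.5,-.0555
g=-150
to((x0+g*np.cos(yw),y0+g*np.sin(yw),34.5),np.pi+yw)
crop("wrist",230,0,180,120,4.2,"g9.png")
E
```

```text
clock: 15.3
eef_pos: [439.4, -136.0, 34.1]
tool_rot: [-1.571, -0.0, 3.086]
force: [-1.3, 0.4, -2.0]
width: 24.8
[ 439.4 -136.    34.1] [-1.5708e+00 -4.0000e-04  3.0860e+00] F [-1.3  0.4 -2. ] t 15.3 w 24.8
shift [-0.49, -0.04, -0.01] [0.0, -0.01, 0.02]
```

View pics/g9.png

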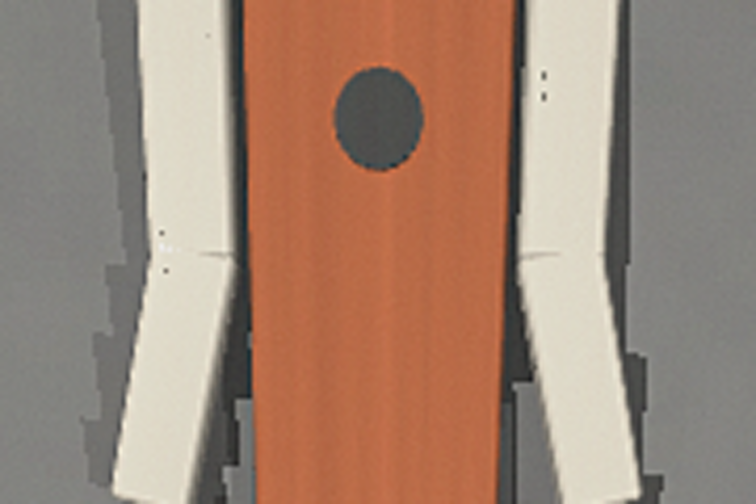

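```bash
python3 -m inch '[0.1,-0.7,0.05,-0.02,0,0,0,0.1,-1.5,0.05,-0.02,0,0,0,0.1,-2.3,0.05,-0.02,0,0,0,0.1,-3.1,0.05,-0.02,0,0,0,0.1,-3.9,0.05,-0.02,0,0,0,0.1,-4.7,0.05,-0.02,0,0,0,0.1,-5.5,0.05,-0.02,0,0,0,0.1,-6.3,0.05,-0.02,0,0,0,0.1,-7,0.05,-0.02,0,0,0,0.1,-7.5,0.05,-0.02,0,0,0,0.1,-7.5,0.05,-0.02,0,0,0,0.1,-7.5,0.05,-0.02,0,0,0]'
python3 - <<'E'
from h import *
x0,y0,yw=594,-144.5,-.0555
g=-55
to((x0+g*np.cos(yw),y0+g*np.sin(yw),34.5),np.pi+yw)
crop("wrist",160,0,320,240,2.5,"g10.png")
E
```

```text
clock: 16.55
eef_pos: [514.1, -140.0, 33.6]
tool_rot: [-1.571, -0.001, 3.086]
force: [-1.1, -0.1, -1.1]
width: 25.3
[ 514.1 -140.    33.6] [-1.5707e+00 -5.0000e-04  3.0862e+00] F [-1.1 -0.1 -1.1] t 16.55 w 25.3
shift [-2.51, -0.09, 0.01] [-0.0, 0.0, 0.03]
```

View pics/g10.png

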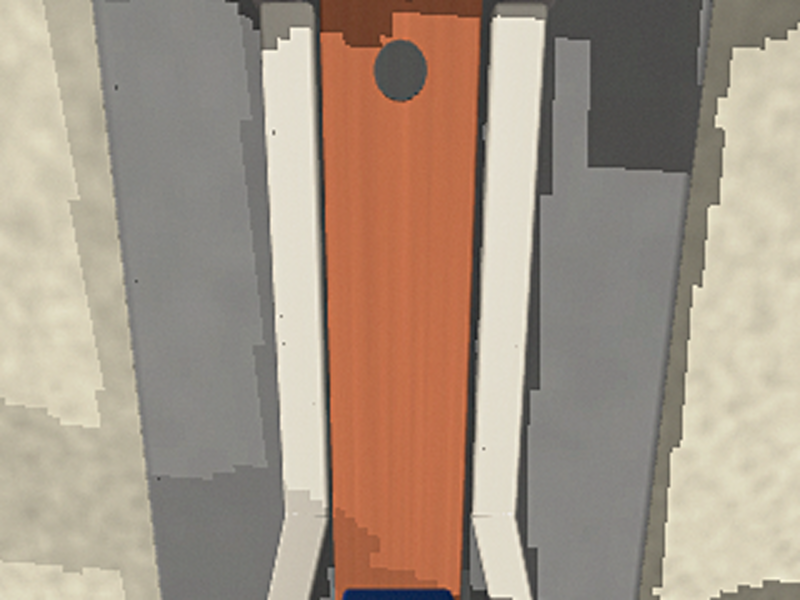

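```bash
python3 -m inch '[0.1,-0.5,0,0,0,0,0,0.1,-1,0,0,0,0,0,0.1,-1.5,0,0,0,0,0,0.1,-1.7,0,0,0,0,0,0.1,-1.7,0,0,0,0,0,0.1,-1.7,0,0,0,0,0]'
python3 -m inch '[0.1,-0.1,0,0,0,0,0,0.1,-0.2,0,0,0,0,0,0.1,-0.3,0,0,0,0,0,0.1,-0.3,0,0,0,0,0]'
python3 -m inch '[0.1,-0.1,0,0,0,0,0,0.1,-0.2,0,0,0,0,0,0.1,-0.3,0,0,0,0,0,0.1,-0.3,0,0,0,0,0]'
```

```text
clock: 17.2
eef_pos: [531.2, -140.9, 33.7]
tool_rot: [-1.571, -0.0, 3.086]
force: [-0.5, 0.4, -1.6]
width: 25.4
clock: 17.6
eef_pos: [534.5, -141.1, 33.7]
tool_rot: [-1.571, 0.0, 3.086]
force: [-0.2, 0.9, -2.8]
width: 25.1
clock: 18.0
eef_pos: [537.6, -141.2, 33.7]
tool_rot: [-1.571, 0.0, 3.086]
force: [-0.2, 0.9, -2.0]
width: 25.3
```

```bash
python3 -m inch '[0.1,-0.1,0,0,0,0,0,0.1,-0.2,0,0,0,0,0,0.1,-0.3,0,0,0,0,0,0.1,-0.3,0,0,0,0,0]'
python3 -m inch '[0.1,-0.1,0,0,0,0,0,0.1,-0.2,0,0,0,0,0,0.1,-0.2,0,0,0,0,0]'
```

```text
clock: 18.4
eef_pos: [540.6, -141.4, 33.8]
tool_rot: [-1.571, 0.0, 3.086]
force: [0.2, 1.0, -1.9]
width: 25.2
clock: 18.7
eef_pos: [542.6, -141.5, 33.7]
tool_rot: [-1.571, 0.0, 3.086]
force: [-0.1, 0.6, -1.6]
width: 25.5
```

```bash
python3 -m inch '[0.1,-0.1,0,0,0,0,0,0.1,-0.1,0,0,0,0,0]'
python3 -m inch '[0.1,-0.1,0,0,0,0,0,0.1,-0.1,0,0,0,0,0]'
python3 -m inch '[0.1,-0.1,0,0,0,0,0,0.1,-0.1,0,0,0,0,0]'
```

```text
clock: 18.9
eef_pos: [543.5, -141.6, 33.7]
tool_rot: [-1.571, 0.0, 3.086]
force: [0.1, 0.3, -1.3]
width: 24.9
clock: 19.1
eef_pos: [544.5, -141.6, 33.8]
tool_rot: [-1.571, 0.0, 3.086]
force: [0.4, 0.5, -1.7]
width: 25.2
clock: 19.3
eef_pos: [545.5, -141.7, 33.8]
tool_rot: [-1.571, 0.0, 3.086]
force: [0.9, 0.8, -2.3]
width: 25.4
```

```bash
python3 -m inch '[0.1,-0.1,0,0,0,0,0,0.1,-0.1,0,0,0,0,0]'
python3 -m inch '[0.1,-0.1,0,0,0,0,0,0.1,-0.1,0,0,0,0,0]'
```

```text
clock: 19.5
eef_pos: [546.5, -141.7, 33.8]
tool_rot: [-1.571, 0.0, 3.086]
force: [-0.4, 1.2, -1.1]
width: 24.9
clock: 19.7
eef_pos: [547.5, -141.8, 33.7]
tool_rot: [-1.571, 0.0, 3.086]
force: [-0.9, -0.1, -1.1]
width: 25.0
```

```bash
python3 -m inch '[0.1,-0.1,0,0,0,0,0,0.1,-0.1,0,0,0,0,0]'
python3 -m inch '[0.1,-0.1,0,0,0,0,0,0.1,-0.1,0,0,0,0,0]'
python3 - <<'E'
from h import *
crop("scene",205,160,80,60,9,"h1.png")
E
```

```text
clock: 19.9
eef_pos: [547.6, -141.9, 33.6]
tool_rot: [-1.571, -0.001, 3.086]
force: [-1.9, 0.8, -0.5]
width: 25.4
clock: 20.1
eef_pos: [547.6, -141.9, 33.5]
tool_rot: [-1.57, -0.003, 3.086]
force: [-4.7, 0.7, 1.5]
width: 25.0
```

View pics/h1.png

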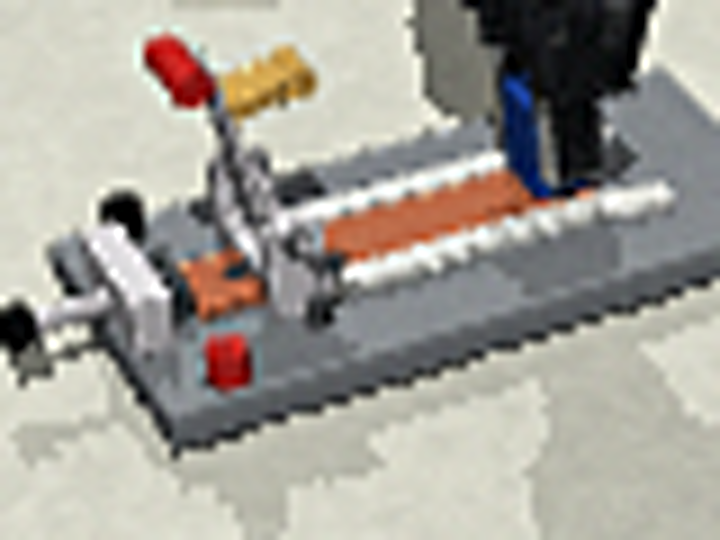

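```bash
python3 -m inch '[0.1,0,0,0,0,0,0,0.1,0,0,0,0,0,0]'
python3 -m inch '[0.1,0,0.05,0,0,0,0,0.1,0,0.05,0,0,0,0]'
```

```text
clock: 20.35
eef_pos: [547.6, -141.9, 33.5]
tool_rot: [-1.57, -0.003, 3.086]
force: [-4.7, 0.3, 2.2]
width: 25.1
clock: 20.55
eef_pos: [547.5, -141.9, 33.2]
tool_rot: [-1.57, -0.003, 3.086]
force: [-5.2, 1.5, 2.5]
width: 25.5
```

```bash
python3 -m inch '[0.1,0.1,0,0,0,0,0,0.2,0.1,0,0,0,0,0,0.35,0.1,0,0,0,0,0,0.5,0.1,0,0,0,0,0,0.6,0.1,0,0,0,0,0,0.6,0.1,0,0,0,0,0,0.6,0.1,-2,0,0,0,0,0.6,0.1,-5,0,0,0,0,0.6,0.1,-9,0,0,0,0,0.6,0.1,-13,0,0,0,0,0.6,0.1,-16,0,0,0,0,0.6,0.1,-16,0,0,0,0]'
python3 - <<'E'
from h import *
to((675.8,-150.4,150),np.pi-.0555)
crop("wrist",160,0,320,240,2.5,"h2.png");crop("scene",205,160,80,60,9,"h3.png")
E
```

```text
clock: 21.75
eef_pos: [551.5, -141.9, 197.7]
tool_rot: [-1.57, 0.009, 3.086]
force: [1.4, 0.3, 0.1]
width: 51.5
[ 551.5 -141.9  197.7] [-1.5697  0.0089  3.0859] F [1.4 0.3 0.1] t 21.75 w 51.5
shift [-12.42, 4.88, 0.15] [-0.06, -0.01, -0.51]
```

View pics/h2.png

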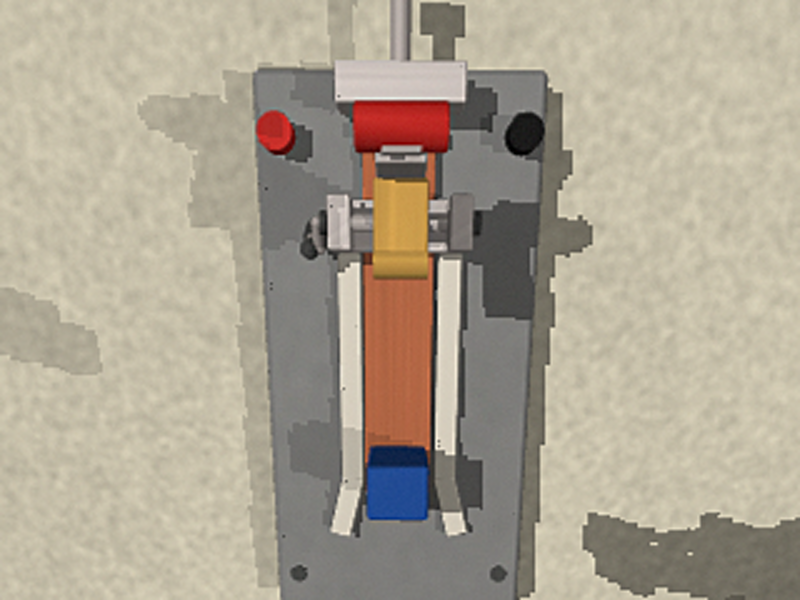

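View pics/h3.png

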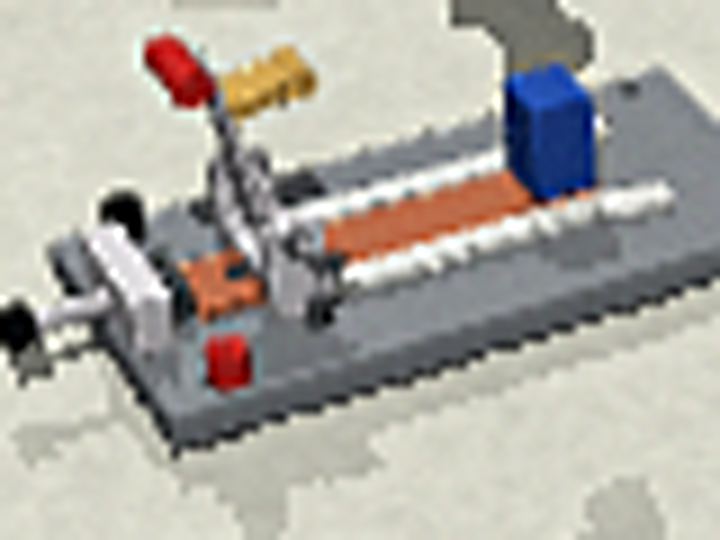

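```bash
python3 -m inch '[0.6,-4,0,0.1,0,0,0,0.6,-8,0,0.1,0,0,0,0.6,-12,1,0.1,0,0,0,0.6,-12.5,4,0.1,0,0,0,0.6,-12.5,5,0.1,0,0,0,0.6,-12.5,5,0.1,0,0,0,0.6,-12.5,5,0.1,0,0,0]'
python3 - <<'E'
from h import *
to((676.7,-149.4,87),np.pi-.0555)
d=crop("wrist",160,0,320,240,2.5,"h4.png")
p=proj(d,(676.5,-149.4,107));print((p-[160,0])*2.5)
E
```

```text
clock: 22.55
eef_pos: [672.2, -149.8, 143.1]
tool_rot: [-1.571, -0.001, 3.086]
force: [0.5, 1.1, 0.5]
width: 51.0
[ 672.2 -149.8  143.1] [-1.5708e+00 -1.3000e-03  3.0864e+00] F [0.5 1.1 0.5] t 22.55 w 51.0
shift [-0.46, 5.61, -0.06] [-0.0, 0.02, 0.07]
[391.36613936 565.66364167]
```

View pics/h4.png

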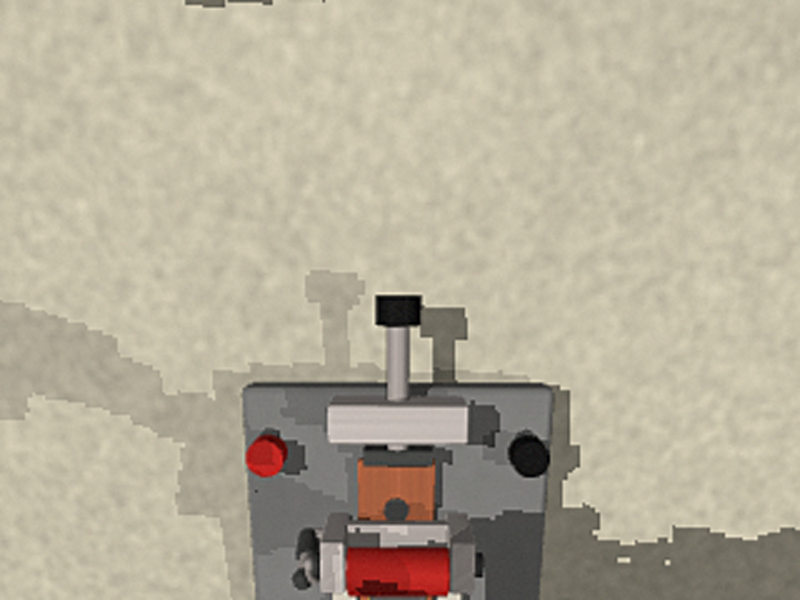

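```bash
python3 -m inch '[0.6,-0.4,2,0,0,0,0,0.6,-0.45,4,0,0,0,0,0.6,-0.45,5.5,0,0,0,0,0.6,-0.45,5.5,0,0,0,0,0.6,-0.45,5.5,0,0,0,0]'
python3 - <<'E'
from h import *
to((676.7,-149.8,87),np.pi-.0555)
d=crop("wrist",160,100,320,240,2.5,"h5.png")
E
```

```text
clock: 23.1
eef_pos: [677.6, -150.0, 88.3]
tool_rot: [-1.571, 0.0, 3.086]
force: [0.1, 0.1, 0.7]
width: 51.2
[ 677.6 -150.    88.3] [-1.5709e+00  1.0000e-04  3.0862e+00] F [0.1 0.1 0.7] t 23.1 w 51.2
shift [0.09, 0.13, -0.02] [0.01, 0.0, -0.0]
```

View pics/h5.png

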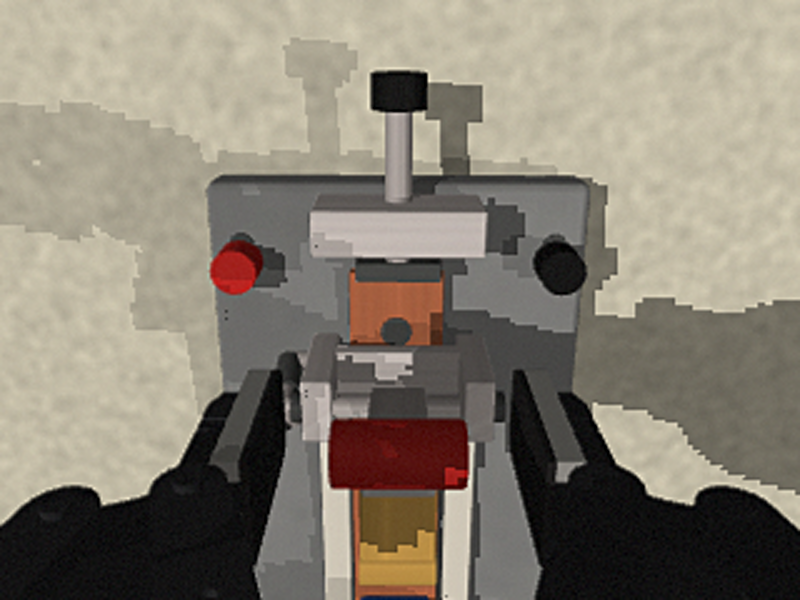

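```bash
python3 -m inch '[0.5,0.05,0.15,0,0,0,0,0.4,0.05,0.15,0,0,0,0,0.3,0.05,0.15,0,0,0,0,0.2,0.05,0.15,0,0,0,0,0.1,0.05,0.15,0,0,0,0,0.1,0.05,0.15,0,0,0,0,0.1,0.05,0.15,0,0,0,0]'
```

```text
clock: 23.85
eef_pos: [677.4, -150.3, 87.5]
tool_rot: [-1.57, 0.001, 3.086]
force: [-0.8, -1.3, 5.2]
width: 26.5
```

```bash
python3 -m inch '[0.1,0.58,-0.2,0,0,0,0,0.1,1.18,-0.33,0,0,0,0,0.1,1.78,-0.41,0,0,0,0,0.1,2.39,-0.43,0,0,0,0,0.1,3,-0.38,0,0,0,0,0.1,3.61,-0.28,0,0,0,0,0.1,4.19,-0.11,0,0,0,0,0.1,4.76,0.11,0,0,0,0,0.1,4.76,0.11,0,0,0,0]'
python3 - <<'E'
from h import *
d=crop("wrist",160,100,320,240,2.5,"h6.png")
E
```

```text
clock: 24.75
eef_pos: [636.0, -148.0, 89.8]
tool_rot: [-1.57, 0.015, 3.086]
force: [6.4, -1.6, 11.7]
width: 26.4
```

View pics/h6.png

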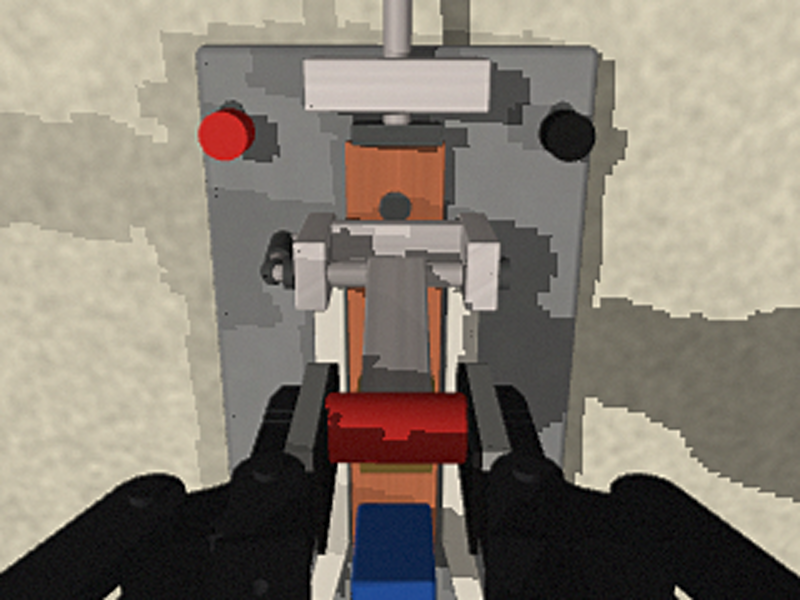

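```bash
cat > ang.py <<'E'
from h import *
from scipy.optimize import minimize_scalar
def K(a,x0=594.,y0=-145.5,yw=-.0555):
    x=60-60*np.cos(a)+12*np.sin(a);z=50+60*np.sin(a)+12*np.cos(a)
    return np.array([x0+x*np.cos(yw),y0+x*np.sin(yw),z])
def ang(u,v,b=(0,2)):
    d=imaging.get_image("wrist")
    r=minimize_scalar(lambda a:(proj(d,K(a))[1]-v)**2,bounds=b,method="bounded")
    s=ctrl.read_state();T=Ro.from_euler("xyz",s["tool_rot"])
    print("a",r.x,"err",proj(d,K(r.x))-[u,v],"knob",K(r.x),"tcp",s["eef_pos"],"knob in tool",T.inv().apply(K(r.x)-s["eef_pos"]),"F",s["force"],s["clock"])
    return d
E
python3 - <<'E'
from ang import *
ang(160+397/2.5,100+428/2.5)
from ang import proj
s=ctrl.read_state();d=imaging.get_image("wrist")
for a in (.8,.9,1,1.1,1.2): print(a,(proj(d,K(a))-[160,100])*2.5,K(a))
E
```

```text
a 1.1392542059457424 err [-2.12213023e+00 -4.23061755e-06] knob [ 639.7330141  -148.04079158  109.51857273] tcp [ 636.24888436 -147.99423205   89.7650557 ] knob in tool [ -3.78067054 -19.69850167  -0.13537148] F [ 6.56154286 -1.49613356 12.46384078] 24.85
0.8 [392.00171959 484.07178203] [ 620.76459673 -146.98696217  101.40184597]
0.9 [391.90272337 471.71296042] [ 626.05389438 -147.28081997  104.4589342 ]
1 [391.81119425 455.92439368] [ 631.6214972  -147.59013959  106.97188676]
1.1 [391.72959974 436.72717772] [ 637.41177556 -147.9118304   108.91559506]
1.2 [391.66041952 414.25962565] [ 643.3668749  -148.24267818  110.27063821]
```

```bash
python3 -m inch '[0.1,0.22,0.03,0,0,0,0,0.1,0.45,0.06,0,0,0,0,0.1,0.72,0.2,0,0,0,0,0.1,1,0.34,0,0,0,0,0.1,1.25,0.5,0,0,0,0,0.1,1.25,0.5,0,0,0,0]'
python3 - <<'E'
from ang import *
d=crop("wrist",160,100,320,240,2.5,"h7.png")
for a in (.5,.6,.7,.8,.9,1,1.1): print(a,(proj(d,K(a))-[160,100])*2.5,K(a))
E
```

```text
clock: 25.5
eef_pos: [620.5, -147.1, 83.1]
tool_rot: [-1.57, 0.008, 3.086]
force: [2.4, -2.1, 9.3]
width: 26.7
0.5 [392.34423255 461.65408522] [ 607.07798513 -146.22657434   89.29652306]
0.6 [392.22284735 457.39494524] [ 611.22900387 -146.45719271   93.78257578]
0.7 [392.10123929 449.88886778] [ 615.80645319 -146.71150232   97.83116748]
0.8 [391.98145155 438.9069241 ] [ 620.76459673 -146.98696217  101.40184597]
0.9 [391.86586863 424.28098826] [ 626.05389438 -147.28081997  104.4589342 ]
1 [391.75717471 405.92955063] [ 631.6214972  -147.59013959  106.97188676]
1.1 [391.65827233 383.88398486] [ 637.41177556 -147.9118304   108.91559506]
```

View pics/h7.png

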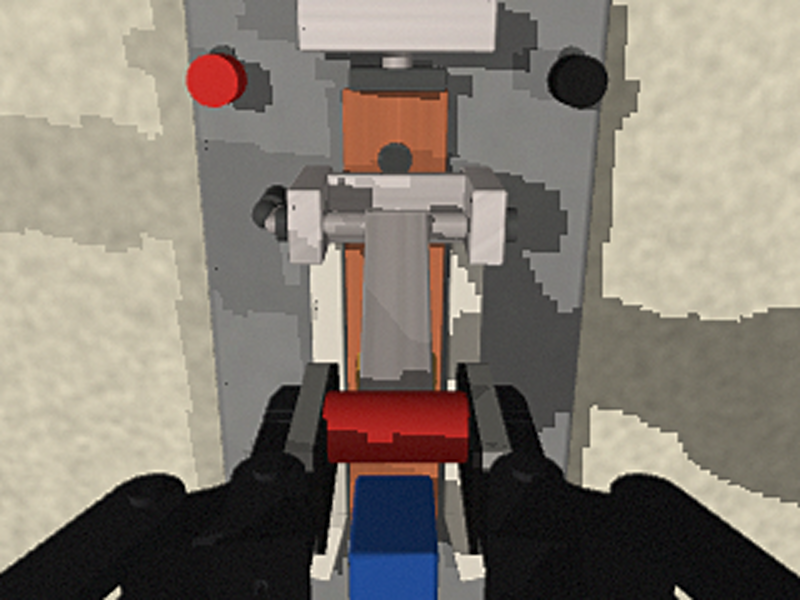

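```bash
python3 -m inch '[0.1,0.18,0.12,0,0,0,0,0.1,0.36,0.25,0,0,0,0,0.1,0.6,0.44,0,0,0,0,0.1,0.84,0.63,0,0,0,0,0.1,1.06,0.84,0,0,0,0,0.1,1.28,1.06,0,0,0,0,0.1,1.47,1.3,0,0,0,0,0.1,1.67,1.53,0,0,0,0]'
python3 - <<'E'
from ang import *
d=crop("wrist",160,100,320,240,2.5,"h8.png")
for a in (.2,.3,.4,.5,.6,.7): print(a,(proj(d,K(a))-[160,100])*2.5,K(a))
E
```

```text
clock: 26.35
eef_pos: [600.7, -145.8, 65.1]
tool_rot: [-1.571, 0.001, 3.086]
force: [2.3, -0.1, 0.7]
width: 26.4
0.2 [393.37972301 427.56219679] [ 597.57452501 -145.69859008   73.68095878]
0.3 [393.26231947 430.96429675] [ 600.21646669 -145.84536858   79.19525027]
0.4 [393.14021921 431.5547324 ] [ 603.3948726  -146.02195145   84.41783247]
0.5 [393.01447301 428.95697143] [ 607.07798513 -146.22657434   89.29652306]
0.6 [392.88649911 422.78680517] [ 611.22900387 -146.45719271   93.78257578]
0.7 [392.75813527 412.67165486] [ 615.80645319 -146.71150232   97.83116748]
```

View pics/h8.png

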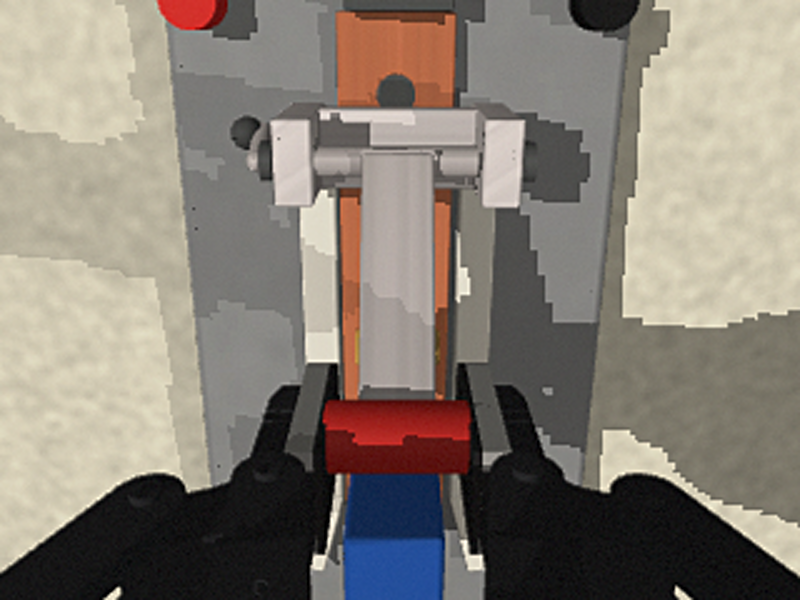

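```bash
python3 -m inch '[0.1,0.12,0.2,0,0,0,0,0.1,0.24,0.41,0,0,0,0,0.1,0.39,0.67,0,0,0,0,0.1,0.53,0.94,0,0,0,0,0.1,0.65,1.22,0,0,0,0,0.1,0.72,1.4,0,0,0,0,0.1,0.72,1.4,0,0,0,0]'
python3 - <<'E'
from ang import *
d=crop("wrist",160,100,320,240,2.5,"h9.png")
for a in (0,.07,.1,.2,.3,.4): print(a,(proj(d,K(a))-[160,100])*2.5,K(a))
d=crop("side",290,150,80,50,9,"h10.png")
E
```

```text
clock: 27.1
eef_pos: [592.8, -145.2, 50.9]
tool_rot: [-1.571, -0.001, 3.086]
force: [0.8, -0.4, 0.2]
width: 26.9
0 [393.92501741 416.49307234] [ 594.  -145.5   62. ]
0.07 [393.85473829 423.0473695 ] [ 594.98473559 -145.55470901   66.16718284]
0.1 [393.82377692 425.53806933] [ 595.49544495 -145.58308252   67.93005498]
0.2 [393.71705175 432.3036976 ] [ 597.57452501 -145.69859008   73.68095878]
0.3 [393.60525619 436.39926971] [ 600.21646669 -145.84536858   79.19525027]
0.4 [393.48905644 437.38849703] [ 603.3948726  -146.02195145   84.41783247]
```

View pics/h9.png

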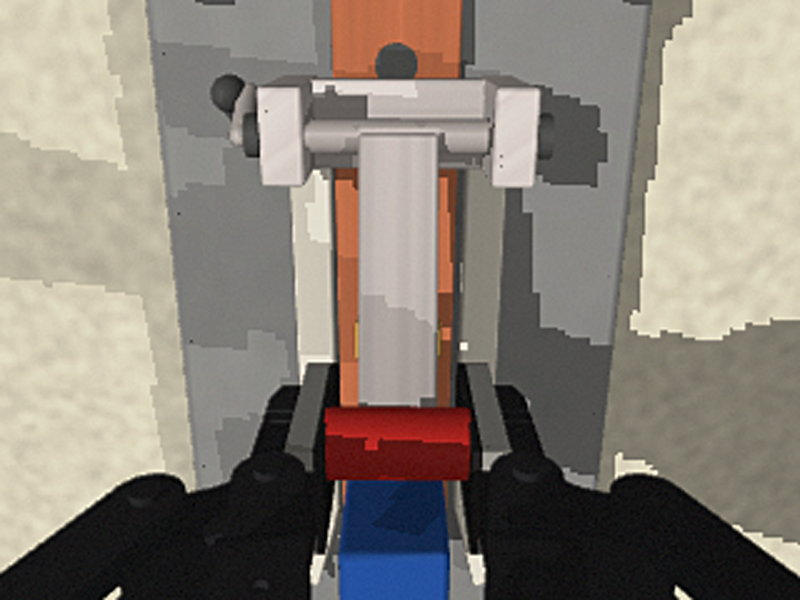

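View pics/h10.png

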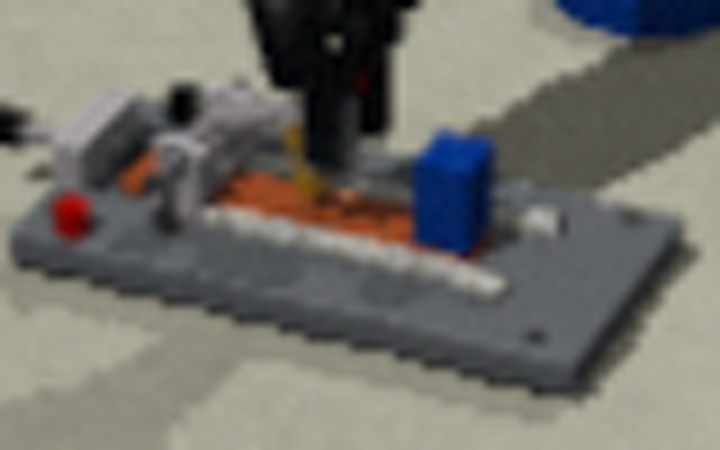

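```bash
python3 -m inch '[0.1,0.04,0.1,0,0,0,0,0.1,0.08,0.2,0,0,0,0,0.1,0.08,0.2,0,0,0,0]'
python3 -m inch '[0.1,0.03,0.1,0,0,0,0,0.1,0.03,0.1,0,0,0,0]'
python3 -m inch '[0.1,0.03,0.1,0,0,0,0,0.1,0.03,0.1,0,0,0,0]'
```

```text
clock: 27.5
eef_pos: [592.2, -145.2, 49.2]
tool_rot: [-1.571, -0.0, 3.086]
force: [-1.4, 0.1, 0.6]
width: 26.6
clock: 27.7
eef_pos: [591.8, -145.2, 48.2]
tool_rot: [-1.571, -0.0, 3.086]
force: [-1.1, 1.0, 1.1]
width: 26.4
clock: 27.9
eef_pos: [591.5, -145.1, 47.2]
tool_rot: [-1.571, -0.001, 3.086]
force: [-1.4, 0.9, 2.6]
width: 26.4
```

```bash
python3 -m inch '[0.1,0.02,0.1,0,0,0,0,0.1,0.02,0.1,0,0,0,0]'
python3 -m inch '[0.1,0.02,0.1,0,0,0,0,0.1,0.02,0.1,0,0,0,0]'
```

```text
clock: 28.1
eef_pos: [591.3, -145.1, 46.1]
tool_rot: [-1.571, -0.001, 3.086]
force: [-2.2, 1.2, 0.1]
width: 26.6
clock: 28.3
eef_pos: [591.1, -145.1, 45.2]
tool_rot: [-1.571, -0.001, 3.086]
force: [-1.6, 0.6, 2.1]
width: 27.1
```

```bash
python3 -m inch '[0.1,0.01,0.07,0,0,0,0,0.1,0.01,0.07,0,0,0,0]'
python3 -m inch '[0.1,0.01,0.07,0,0,0,0,0.1,0.01,0.07,0,0,0,0]'
python3 - <<'E'
from ang import *
d=crop("wrist",160,100,320,240,2.5,"i1.png")
for a in (0,.07,.1,.2): print(a,(proj(d,K(a))-[160,100])*2.5,K(a))
d=crop("side",290,150,80,50,9,"i2.png")
E
```

```text
clock: 28.5
eef_pos: [590.9, -145.1, 44.4]
tool_rot: [-1.571, -0.001, 3.087]
force: [-2.4, 0.4, 1.5]
width: 26.7
clock: 28.7
eef_pos: [590.7, -145.1, 43.8]
tool_rot: [-1.571, -0.001, 3.086]
force: [-4.2, 0.9, 3.5]
width: 26.3
0 [393.85158999 426.33357463] [ 594.  -145.5   62. ]
0.07 [393.77831096 433.54089665] [ 594.98473559 -145.55470901   66.16718284]
0.1 [393.74596057 436.30727362] [ 595.49544495 -145.58308252   67.93005498]
0.2 [393.63411764 443.96108299] [ 597.57452501 -145.69859008   73.68095878]
```

View pics/i1.png

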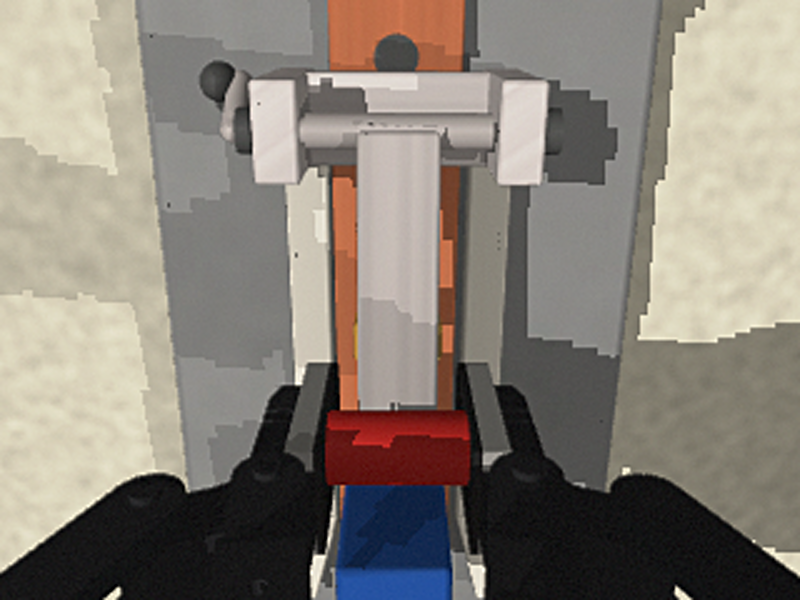

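View pics/i2.png

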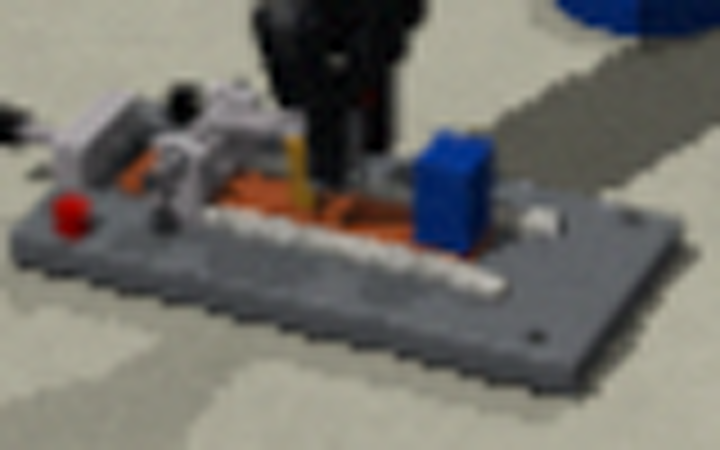

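```bash
python3 -m inch '[0.1,0,0.06,0,0,0,0,0.1,0,0.06,0,0,0,0]'
python3 -m inch '[0.1,0,0.06,0,0,0,0,0.1,0,0.06,0,0,0,0]'
```

```text
clock: 29.0
eef_pos: [590.8, -145.0, 43.1]
tool_rot: [-1.571, -0.001, 3.086]
force: [-5.1, 2.0, 1.8]
width: 26.9
clock: 29.2
eef_pos: [590.6, -145.1, 42.5]
tool_rot: [-1.571, -0.001, 3.086]
force: [-5.3, 2.4, 1.7]
width: 26.6
```

Run:
```python
from ang import *
d=crop("wrist",160,100,320,240,2.5,"i3.png")
s=ctrl.read_state();R=np.array(d["R"]);
def pr(K_,tcp):
    X=K_-np.array(tcp)+s["eef_pos"]; return (proj(d,X)-[160,100])*2.5
H=np.array([594+60,-145.5-3.3,50])
print("e1",pr(K(0),(592.8,-145.2,41)),"post/hinge",pr(H,(592.8,-145.2,41)))
print("now",[ (a,pr(K(a),s["eef_pos"])[1]) for a in (0,.03,.07,.1,.15)],pr(H,s["eef_pos"]),s["eef_pos"],s["force"])
```

```text
e1 [393.5269537  443.12971645] post/hinge [393.59563822 134.11053603]
now [(0, np.float64(429.32698877401947)), (0.03, np.float64(432.6121001172048)), (0.07, np.float64(436.7037744896672)), (0.1, np.float64(439.54313507845654)), (0.15, np.float64(443.80689959423364))] [393.92874799 121.23712464] [ 590.58948421 -145.01943339   42.53522291] [-5.1095788   2.60342098  2.82119117]
```

View pics/i3.png

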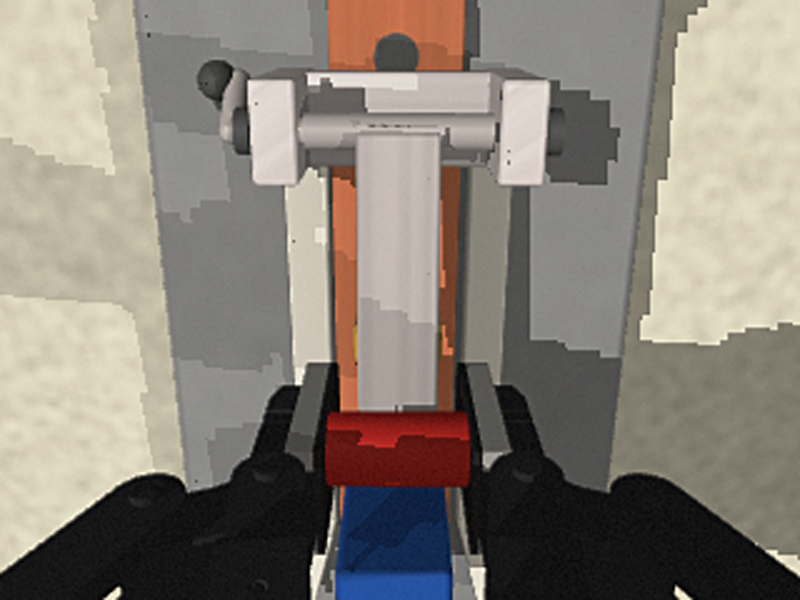

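Run:
```python
from ang import *
d=crop("scene",215,160,60,45,12,"i4.png")
```

```text
(no output)
```

View pics/i4.png

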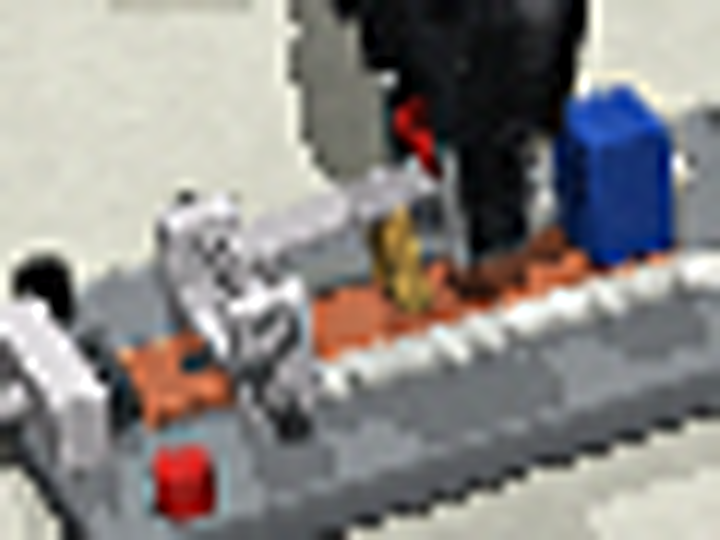

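```bash
python3 -m inch '[0.1,0.06,0.06,0,0,0,0,0.1,0.06,0.06,0,0,0,0]'
python3 -m inch '[0.1,0.05,0.06,0,0,0,0,0.1,0.05,0.06,0,0,0,0]'
```

```text
clock: 29.5
eef_pos: [590.5, -145.1, 42.1]
tool_rot: [-1.571, -0.0, 3.086]
force: [-4.5, 3.2, 4.1]
width: 26.9
clock: 29.7
eef_pos: [590.5, -145.1, 41.6]
tool_rot: [-1.571, 0.001, 3.085]
force: [-3.7, 2.6, 2.6]
width: 26.6
```

```bash
python3 -m inch '[0.1,0.03,0.08,0,0,0,0,0.1,0.03,0.08,0,0,0,0]'
python3 -m inch '[0.1,0.03,0.08,0,0,0,0,0.1,0.03,0.08,0,0,0,0]'
python3 - <<'E'
from ang import *
d=crop("wrist",160,100,320,240,2.5,"i5.png")
E
```

```text
clock: 29.9
eef_pos: [590.3, -145.0, 40.7]
tool_rot: [-1.571, 0.001, 3.086]
force: [-2.4, 2.1, 2.3]
width: 26.8
clock: 30.1
eef_pos: [590.3, -145.0, 40.4]
tool_rot: [-1.571, 0.002, 3.086]
force: [-1.8, 2.2, 3.9]
width: 26.6
```

View pics/i5.png

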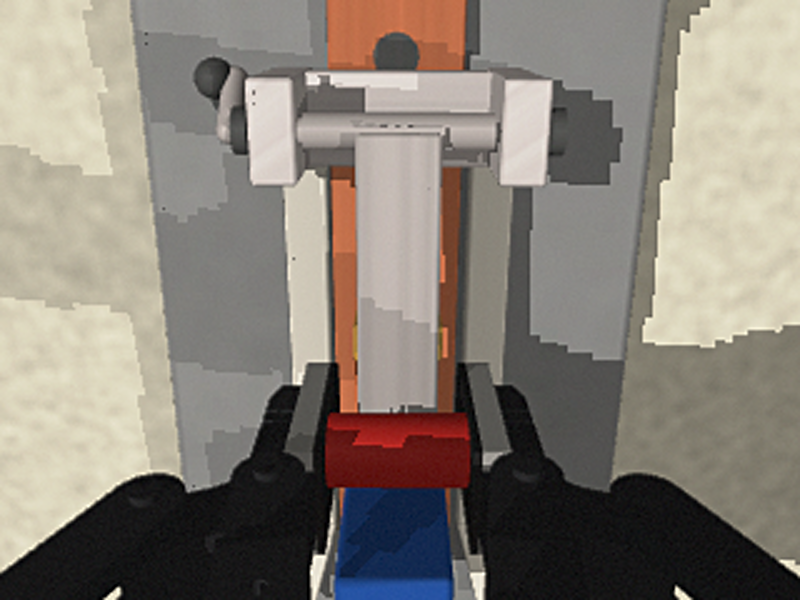

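```bash
python3 -m inch '[0.1,0.01,0.08,0,0,0,0,0.1,0.01,0.08,0,0,0,0]'
python3 -m inch '[0.1,0.01,0.08,0,0,0,0,0.1,0.01,0.08,0,0,0,0]'
```

```text
clock: 30.35
eef_pos: [590.2, -145.0, 40.2]
tool_rot: [-1.571, 0.002, 3.086]
force: [-3.5, 2.2, 9.9]
width: 26.4
clock: 30.55
eef_pos: [590.2, -145.0, 40.1]
tool_rot: [-1.57, 0.002, 3.086]
force: [-5.2, 2.8, 14.5]
width: 26.8
```

```bash
python3 -m inch '[0.1,0,-0.1,0,0,0,0,0.1,0,-0.1,0,0,0,0]'
```

```text
clock: 30.75
eef_pos: [590.2, -145.0, 40.2]
tool_rot: [-1.571, 0.002, 3.086]
force: [-2.0, 2.4, 8.3]
width: 26.6
```

```bash
python3 -m inch '[0.1,0,-0.06,0,0,0,0,0.2,0,-0.06,0,0,0,0,0.3,0,-0.06,0,0,0,0,0.45,0,-0.06,0,0,0,0,0.6,0,-0.06,0,0,0,0,0.6,0,-0.06,0,0,0,0,0.6,0,-0.06,0,0,0,0]'
python3 - <<'E'
from ang import *
d=crop("wrist",160,100,320,240,2.5,"j1.png")
print(ctrl.read_state()["force"])
E
```

```text
clock: 31.45
eef_pos: [589.0, -145.6, 39.6]
tool_rot: [-1.57, -0.001, 3.086]
force: [0.4, 0.5, 0.3]
width: 51.1
[0.40545192 0.28031137 0.67688872]
```

View pics/j1.png

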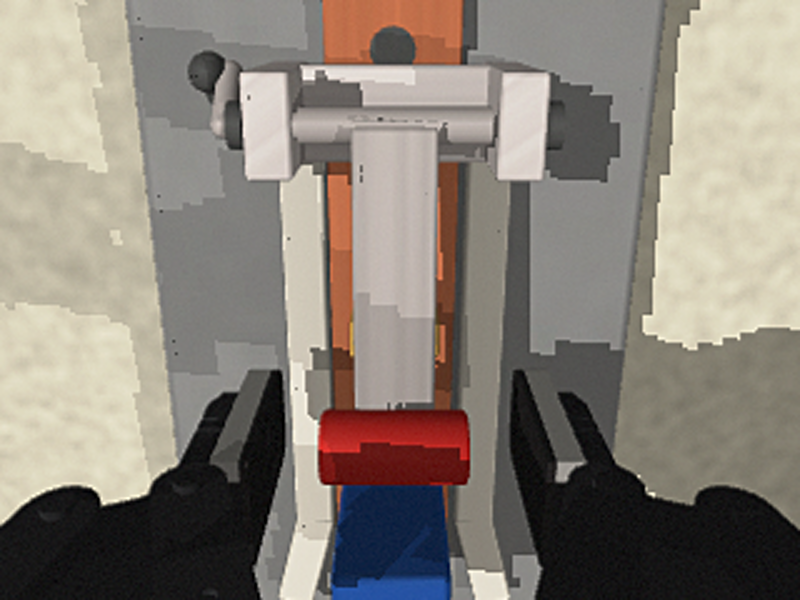

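Clip released cleanly, down on the bar. Retreat upward and look.

```bash
python3 -m inch '[0.6,0,-1,0,0,0,0,0.6,0,-3,0,0,0,0,0.6,0,-6,0,0,0,0,0.6,0,-10,0,0,0,0,0.6,0,-14,0,0,0,0,0.6,-2,-17,0,0,0,0,0.6,-4,-17,0,0,0,0,0.6,-4,-17,0,0,0,0,0.6,-4,-17,0,0,0,0,0.6,-4,-17,0,0,0,0]'
python3 - <<'E'
from ang import *
crop("wrist",200,20,240,180,3.3,"j2.png");d=crop("scene",205,160,80,60,9,"j3.png");crop("side",290,150,80,50,9,"j4.png")
x0,y0,yw=594,-145.5,-.0555
W=imaging.get_image("wrist")
for a in (0,.05,.07,.1,.15,.2): print(a,((proj(W,K(a))-[200,20])*3.3).round(1),((proj(d,K(a))-[205,160])*9).round(1))
E
```

```text
clock: 32.5
eef_pos: [627.7, -147.3, 209.2]
tool_rot: [-1.571, -0.003, 3.086]
force: [0.2, 1.1, 0.6]
width: 51.0
0 [388.8 654.5] [417.9 113. ]
0.05 [388.8 655.9] [415.3 106. ]
0.07 [388.8 656.4] [414.2 103.3]
0.1 [388.8 657. ] [412.4  99.3]
0.15 [388.8 657.5] [409.   92.7]
0.2 [388.7 657.6] [405.3  86.4]
```

View pics/j2.png

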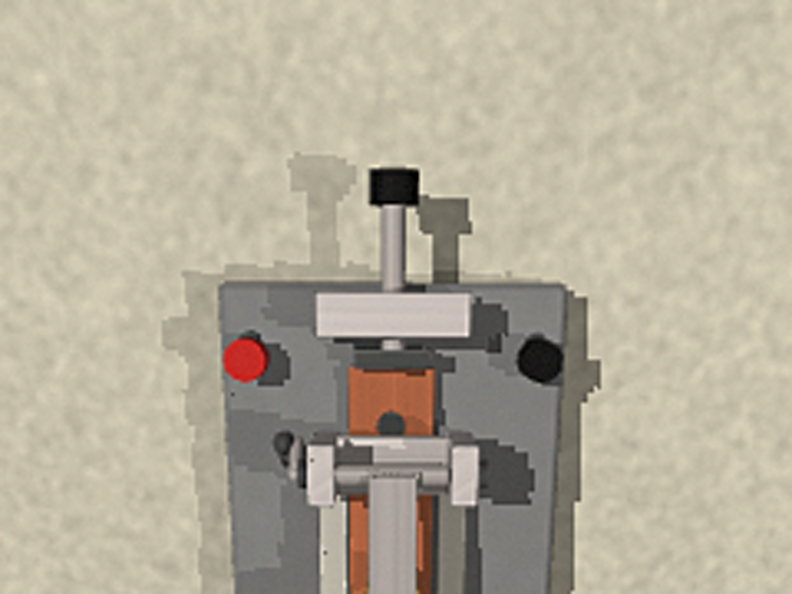

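View pics/j3.png

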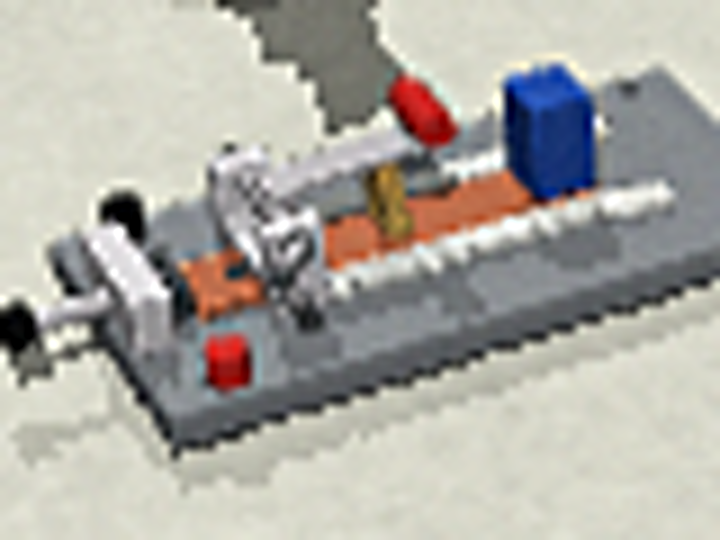

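View pics/j4.png

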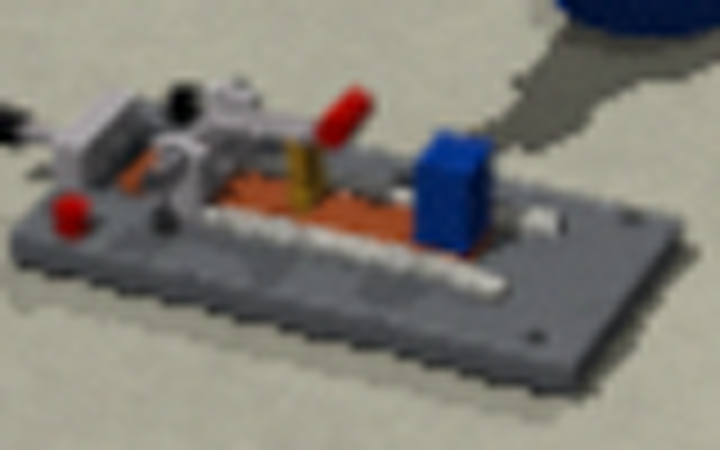

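Run:
```python
from h import *
d=crop("wrist",295,110,50,50,12,"j5.png")
x0,y0,yw=594,-145.5,-.0555
for v in (369,350): 
    p=atz(d,200+391/3.3,20+v/3.3,25);q=p[:2]-[x0,y0];print(q@[np.cos(yw),np.sin(yw)],q@[-np.sin(yw),np.cos(yw)])
```

```text
91.1589988549106 -0.6205874801936959
97.47974820411656 -0.6145114463360405
```

View pics/j5.png

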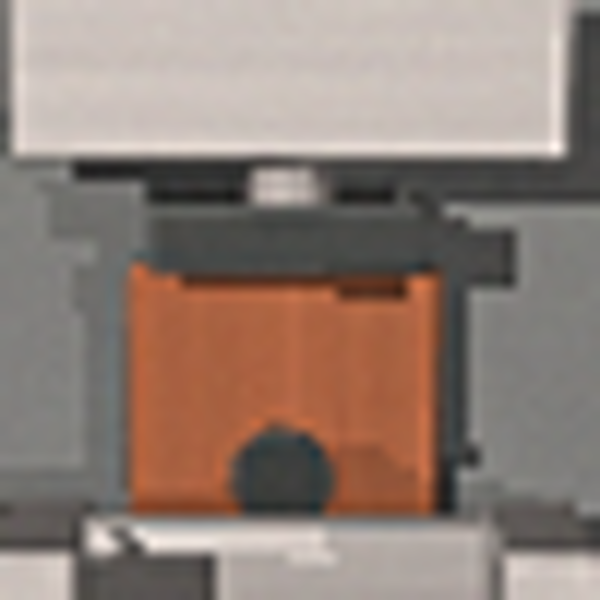

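The bar's front (91.2 mm in the image; felt at about 91.6) touches the nose with no gap, and the foot rests on the copper. Handing in.

Run:
```python
from cell import finish_job
print(finish_job())
```

```text
the job is handed in; nothing more can be done
None
```

I lifted the clip until it stayed up by itself and slid the middle-sized copper bar, the one on the mat, under the bridge. I then brought the clip down under control, let go, and handed the job in at about 33 s. The hand-in gives no verdict.

**Stop:** The bar stalled against the nose with about 5 N at the wrist. Its front end is at x ≈ 91.2 mm of the fixture by image and about 91.6 mm by feel. The last wrist picture shows no gap to the nose, and the bar about 0.6 mm off my estimate of the centre line.

**Clip:** It is down with its foot on the copper, and the gripper is clear of everything. I could not measure the foot force or the resting angle directly. My only angle estimate was about 0.07 rad, made just before letting go.

**Checks that were unsure or disagreed:**
- **Press on the bar:** The wrist force reached 14.5 N while I pressed the clip down, and I backed off at once. A pessimistic lever estimate puts the foot force near 25 N or slightly above. I could not tell whether it stayed under the 25 N limit, because the wrist reading carried an unexplained offset from gripping the knob.
- **Knob in the grip:** It slipped a few mm during lowering, so I judged contact by the rise in force. I saw no snap.
- **Fixture position:** The side and scene cameras first put it about 7 mm off sideways from the wrist camera. I used the wrist camera, and the fit in the channel bore that out.

I did not touch the aluminium bar, meter, tape or bottle.

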